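Deburr the bore edge of a capped casting ring

TASK

Lift the cap off the tilted casting ring and stand it upright, knob up, on the bare worktop. Then take the deburring tool from its stand and, holding it in line with the ring's bore, run its spring tip slowly (about eight seconds) once round the edge of the bore with light, steady contact, clockwise as you look into the mouth, starting at the red mark and finishing back at it. Finally put the tool back upright in its stand, fully home; leave the pen pot, the beaker and the jar where they stand.

Things in the scene. Friction and masses are not known exactly. Their poses are not given: they have to be found in the camera images.
- ring_fixture: fixed grey fixture, base plate 120 x 100 x 12 mm, holding the casting ring on a tilted head. Origin: under the plate's centre, z up. The mouth's centre lies at (-30, 0, 125) mm in this frame; the bore axis leans 35 degrees from vertical towards the fixture's -x (roughly towards the robot). The strip of worktop along its front edge (x 0.39 to 0.44, y within 0.45) is bare at the start.
- casting_ring: steel casting ring clamped in the fixture: tube of 60 mm bore, 74 mm outside, 50 mm long, with a red mark over its rim and down its outside. Origin: centre of the mouth, in the plane of the rim; z points out of the mouth along the bore axis; x points to the red mark (clamped at a different angle each time). It holds against 1 N m.
- rim0 (a point): start and finish point of the circle: point on the bore edge of the casting ring at the red mark (31 mm from the bore axis, in the plane of the mouth)
- rim1 (a point): point on the bore edge, 40 degrees clockwise from the red mark as seen looking into the mouth
- rim2 (a point): point on the bore edge, 80 degrees clockwise from the red mark as seen looking into the mouth
- rim3 (a point): point on the bore edge, 120 degrees clockwise from the red mark as seen looking into the mouth
- rim4 (a point): point on the bore edge, 160 degrees clockwise from the red mark as seen looking into the mouth
- rim5 (a point): point on the bore edge, 200 degrees clockwise from the red mark as seen looking into the mouth
- rim6 (a point): point on the bore edge, 240 degrees clockwise from the red mark as seen looking into the mouth
- rim7 (a point): point on the bore edge, 280 degrees clockwise from the red mark as seen looking into the mouth
- rim8 (a point): point on the bore edge, 320 degrees clockwise from the red mark as seen looking into the mouth
- cap: blue cap with white spigot, starts loose in the ring's mouth, tilted with it. Origin: centre of the spigot's underside; z up the knob. Along z: spigot 56 mm diameter, 0 to 10 mm (in the bore, about 1.8 mm play all round); disc 71 mm diameter, 10 to 16 mm (lies on the rim); round knob 24 mm diameter, 16 to 52 mm. About 0.1 kg. Lift off along its axis.
- tool_stand: fixed wooden block 70 x 70 mm, 75 mm high, with one vertical round hole of 20 mm diameter right through its middle. Origin: under its centre; z up.
- stand_hole (a point): centre of the hole's mouth on top of the tool stand, 75 mm above the worktop
- deburrer: deburring tool, 154 mm long, 0.16 kg, upright in the stand's hole, tip down, any yaw. Origin: end of the tip (spring extended); z from tip to handle. Along z: tip with ball end of 5 mm radius, 0 to 22 mm; sleeve 13 mm diameter, 22 to 62; collar 34 mm diameter, 62 to 68 (rests on the stand); orange handle 24 x 24 mm square with sides along x and y, 68 to 150 (grip here); end button to 154.
- deburr_tip: the tool's spring-loaded steel tip, slides up into the sleeve by at most 10 mm: 0.9 N to start it, then 0.45 N for each mm (3 N at 4.7 mm, 5.4 N when it is bottomed; past that the tool is rigid). Origin: the end of the tip, moving with it; axes as the tool's.
- tip_point (a point): the outermost point of the spring tip, on the tool's axis
- tool_collar (a point): centre of the underside of the tool's collar; at the stand_hole point when the tool is fully home
- pen_pot: bystander: grey pot with pens, about 88 mm wide, 153 mm high, loose. Origin: under its centre
- beaker: bystander: translucent plastic beaker, 67 mm wide, 82 mm high, loose and light. Origin: under its centre
- pumice_jar: bystander: white jar with blue lid, 68 mm wide, 88 mm high, loose. Origin: under its centre

How it is judged:
By the outcome, as a careful person would: the job done as asked, in the order asked, and still so for the second after the job is handed in, with the robot touching nothing.
It also fails if it takes over 72 s, if anything falls off the work surface, if the arm or the gripper's body presses on something with over 40 N, if the wrist force passes 120 N, or if a joint passes its speed limit or range.

ROBOT

A 6-joint arm with a two-finger parallel gripper is mounted at the origin on a cart in front of the work surface, level with it; the furniture and walls round the work are solid. World frame = base frame: x ahead of the robot, y to its left, z up, the work surface at z = 0. Lengths are in m, angles in rad, forces in N, time in s.
With the tool pointing down it reaches from about 0.325 to 0.775 m from the base axis. Payload 9.3 kg.
Tool frame: the origin (TCP) lies at the very end of the fingers, on their centre line; the grasp point (between the pads) lies 19 mm behind it; z points along the fingers, y is the line along which they close (so a half turn about z gives the same grasp; the last joint's range is limited). The gripper opens to 85 mm and grips with 20 to 120 N. Pads are 22 mm wide; open, the fingers measure 114 mm over their backs; the gripper's body (76 mm by 85 mm) begins 54 mm behind the grasp point. The pads swing forward as they close: fully open they stand 13 mm farther back than shut.
Start: joints at [-1.326, 0.259, 0.021, 1.334, 0, 1.418], TCP at [0.213, -0.507, 0.231] pointing down, gripper open.
Joint ranges: [-3.04, 3.04], [-0.91, 1.82], [-1.04, 1.36], [-1.92, 1.95], [-1.52, 1.45], [-3.14, 3.14]. Speed limits (rad/s): [2.22, 2.22, 2.79, 3.14, 3.14, 3.14].

INTERFACE

Orientations are given as a unit quaternion [w, x, y, z].
In Python, from rig import get_state, grab_frame, job_done, recognise, silhouettes, pinpoint gives the robot as it stands.
- The arm moves only by the tool arm_command, never from a script. Its arguments are lists of equal length, an entry for each row: "grip": the opening, from 0 (shut) to 1 (fully open); "xyz": the shift along the tool's x, y, z in cm, a list of three; "delta_rot": the turn, a rotation vector about the tool's x, y, z in degrees, a list of three. A call has 1 to 12 rows; each row shifts and turns the commanded pose from where the row before left it, along the tool's axes as they then stand; what a row does not reach is not made up. A row lasts 1/12 s, in which the tool goes at most 41.7 mm and 7.16 degrees, less where a joint would pass 70% of its speed; a pose out of reach is approached as far as the arm can. A call is refused whole if a number of a shift passes 4.17 or a number of a turn 7.16, either way. A call with a gripper value outside its range is refused whole. The fingers move at their own pace and stop on an object; "force" is the grip in N (left out, the last holds). Time passes only in rows, so rows that do not move let the fingers close. It gives the time, the measured TCP pose, the force, the opening and the grip force at its end, in the units of the state.
- get_state(): the state, without advancing time (a new reading comes with each control period).
- grab_frame(name): name is "side" or "top"; returns a dict with "image" (400x640x3 uint8, red, green, blue), "z_map" (400x640 float32, m along the optical axis (not along the pixel's ray), 0 where there is no reading), "vertical_fov" (degrees; the focal length in pixels is half the picture's height over the tangent of half this angle, whatever the lens; pixels are square), "cx", "cy" (the principal point, pixels), "dist" ([k1, k2, p1, p2, k3] as OpenCV has them; the pictures are not rectified), "extrinsics" (4x4, takes a point from camera to world coordinates). Camera axes: x right, y down, z forward; pixel columns grow to the right and rows downward; lengths in m; the calibration is good to about 2 mm. A picture is of the moment at which its call begins.
- job_done(): hands the job in; it is judged then, once.
Trained networks look in the newest picture that a camera, given by its name, has taken for a name from the list of things; names that differ only in an ending like _2 or _b are one class to them, and where a whole thing is asked for, a point or a joint stands for the part that bears it (a point fixed in the world has none). Each returns a list of dicts, best first, with "confidence" (0 to 1); they miss things now and then, are a little off and sometimes report something else, mostly with a low value. They report only what shows in the picture. A call takes as long as a camera call.
- recognise(target, camera): "location" ([column, row] in pixels, amid what is visible of it).
- silhouettes(target, camera): "mask" (400x640 bool, what is visible of it) and "location" ([column, row] in pixels, amid what is visible of it).
- pinpoint(target, camera): "location" ([column, row] in pixels: a listed point, or the origin of a listed thing).
The state is a dict: "time": time; "q": joint angles; "dq": joint speeds; "effort": joint torques, N m; "tool_pos": TCP position; "tcp_rot": TCP orientation; "force": force on the tool from outside, world axes, zero at the start; "ft_torque": the same for the moment, N m; "gripper_width": finger opening in m; "finger_force": force on a finger pad.
Only numpy, scipy, OpenCV 4.12 (cv2) and the standard library are available. Lean on these libraries where they do the work, as an engineer would, in place of code of your own. Each camera call takes 0.05 s, during which the arm holds its last target. There are 200 camera calls.

## Working session

There is one attempt and no reset: what is moved stays moved. The work goes in short steps, Python scripts to look and compute and a tool call to move; the robot and the scene stay as the last step left them, time stands still between calls to the robot, and variables do not carry over. Pictures are saved under pics/ and viewed, at most 10 in all, crops included, and the job is handed in when it is done.

Besides the shell and the picture viewer there is one more tool, called as name(argument=value, ...) on one line, values as JSON. arm_command: Moves the arm, as the interface text tells. Its arguments: {"type":"object","properties":{"grip":{"type":"array","items":{"type":"number"}},"xyz":{"type":"array","items":{"type":"array","items":{"type":"number"}}},"delta_rot":{"type":"array","items":{"type":"array","items":{"type":"number"}}},"force":{"type":"number"}},"required":["grip","xyz","delta_rot"]}

```bash
ls; mkdir -p pics; cat > h.py <<'E'
import numpy as np, cv2
from rig import *
from scipy.spatial.transform import Rotation as R
def K(f):
    h=f["image"].shape[0]; fl=h/2/np.tan(np.radians(f["vertical_fov"]/2))
    return np.array([[fl,0,f["cx"]],[0,fl,f["cy"]],[0,0,1.]])
def ray(f,px):
    u=cv2.undistortPoints(np.array(px,float).reshape(-1,1,2),K(f),np.array(f["dist"],float)).reshape(-1,2)
    d=np.c_[u,np.ones(len(u))]
    E=np.array(f["extrinsics"]); return E[:3,3], d@E[:3,:3].T
def onz(f,px,z):
    o,d=ray(f,px); return o+d*((z-o[2])/d[:,2])[:,None]
def cloud(f,mask):
    v,u=np.nonzero(mask&(f["z_map"]>0)); o,d=ray(f,np.c_[u,v]); return o+d*f["z_map"][v,u][:,None]
def tri(fa,pa,fb,pb):
    o1,d1=ray(fa,pa);o2,d2=ray(fb,pb);d1=d1[0];d2=d2[0]
    s=np.linalg.lstsq(np.c_[d1,-d2],o2-o1,rcond=None)[0]
    a=o1+s[0]*d1;b=o2+s[1]*d2; return (a+b)/2,np.linalg.norm(a-b)
def proj(f,P):
    E=np.linalg.inv(np.array(f["extrinsics"]));r=cv2.Rodrigues(E[:3,:3])[0]
    return cv2.projectPoints(np.array(P,float).reshape(-1,1,3),r,E[:3,3],K(f),np.array(f["dist"],float))[0].reshape(-1,2)
def rot():
    q=get_state()["tcp_rot"]; return R.from_quat([q[1],q[2],q[3],q[0]])
E
python3 - <<'E'
from h import *
s=get_state();print(s)
F={n:grab_frame(n) for n in("side","top")}
for n in F:
    cv2.imwrite(f"pics/{n}0.png",F[n]["image"][:,:,::-1]); print(n,F[n]["vertical_fov"],F[n]["extrinsics"])
for t in ["ring_fixture","casting_ring","rim0","cap","tool_stand","stand_hole","deburrer","tool_collar","pen_pot","beaker","pumice_jar"]:
    P={}
    for n in F:
        r=pinpoint(t,n); 
        if r: P[n]=r[0]; print(t,n,[ (np.round(x["location"],1),round(x["confidence"],2)) for x in r[:2]])
    if len(P)==2: print("   ",tri(F["side"],P["side"]["location"],F["top"],P["top"]["location"]))
E
```

```text
pics
{'time': 0.0, 'q': array([-1.32560746e+00,  2.59238413e-01,  2.07468793e-02,  1.33371108e+00,
       -1.30672919e-05,  1.41821396e+00]), 'dq': array([-0.0010639 ,  0.00057458,  0.00139707,  0.00271458, -0.00154877,
        0.00215447]), 'effort': array([-1.14853287e-04, -5.55639589e+01,  3.44529390e+01,  1.37196484e-02,
       -7.91161347e-05,  6.44902329e-06]), 'tool_pos': array([ 0.21298093, -0.50677709,  0.23063521]), 'tcp_rot': array([-7.02088730e-04,  9.80287119e-01,  1.97576996e-01, -3.90728978e-05]), 'force': array([-0.60055399,  0.33899388, -0.12574082]), 'ft_torque': array([-0.02359742,  0.02947481, -0.01323601]), 'finger_force': 0.0, 'gripper_width': 0.0852650782955431}
side 47.13314398472988 [[-0.80976073 -0.36602503  0.45859921 -0.01386286]
 [-0.58674406  0.49932116 -0.63750277  0.75170187]
 [ 0.00435368 -0.78530507 -0.61909368  0.85791299]
 [ 0.          0.          0.          1.        ]]
top 56.13046324041514 [[ 1.25925528e-02 -9.92801758e-01  1.19105402e-01  4.08772584e-01]
 [-9.99919158e-01 -1.27127920e-02 -2.49757831e-04 -2.76142676e-04]
 [ 1.76212221e-03 -1.1
[... 1614 characters left out ...]
_collar top [(array([187.1, 200.5]), 0.52)]
    (array([0.51990049, 0.38642391, 0.08986994]), np.float64(0.004005027676760386))
pen_pot side [(array([350.8, 197.4]), 0.88), (array([205.4, 315.9]), 0.36)]
pen_pot top [(array([402.9, 201.2]), 0.94)]
    (array([ 5.44750604e-01, -2.38501957e-01, -2.17694890e-04]), np.float64(0.01670098843308448))
beaker side [(array([265.1, 294.7]), 0.92)]
beaker top [(array([328.9, 203.5]), 0.69)]
    (array([ 0.60672144,  0.02528645, -0.24834934]), np.float64(0.13818500075122042))
pumice_jar side [(array([389.7, 177.7]), 0.62)]
pumice_jar top [(array([451.9, 211.5]), 0.97)]
    (array([ 0.5050423 , -0.3930196 ,  0.00453262]), np.float64(0.004976092523120324))
```

```bash
python3 - <<'E'
import cv2,numpy as np
a=cv2.imread("pics/side0.png");b=cv2.imread("pics/top0.png")
cv2.imwrite("pics/both.png",np.vstack([cv2.resize(a[110:390,150:450],(600,560))]))
cv2.imwrite("pics/t.png",cv2.resize(b[100:300,140:500],(800,444)))
E
```

```text
(no output)
```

View pics/both.png

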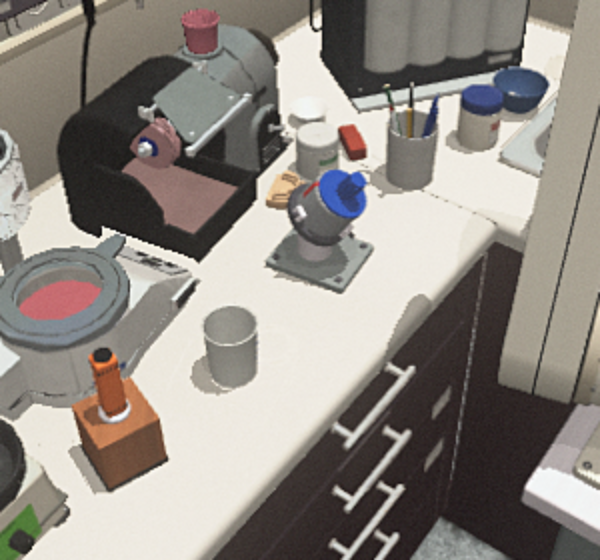

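View pics/t.png

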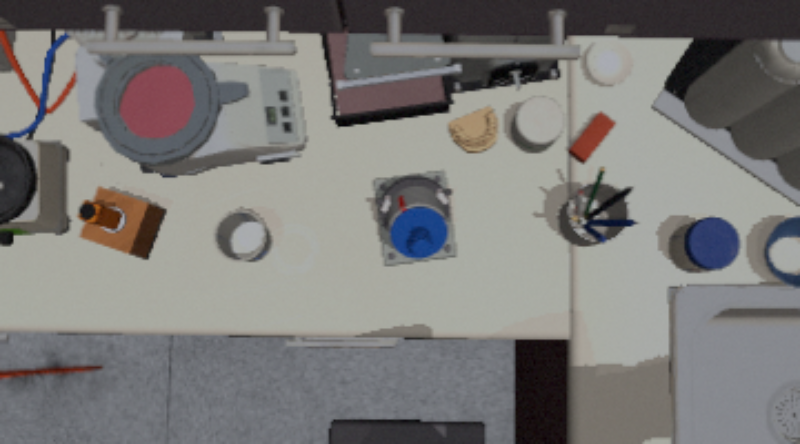

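The side view shows the cap in the tilted ring (full px ~(325,205)), the tool in its stand at (205,310) and the beaker at (265,283). The red mark is on the ring's far-left side, at side (305,203) and top (321,191). Next I fit poses.

```bash
python3 - <<'E'
from h import *
F={n:grab_frame(n) for n in("side","top")}
C={}
for t in ["ring_fixture","casting_ring","cap","tool_stand","deburrer"]:
    for n in F:
        r=silhouettes(t,n)
        if r:
            m=r[0]["mask"]; C[t,n]=(m,cloud(F[n],m)); p=C[t,n][1]
            print(t,n,round(r[0]["confidence"],2),m.sum(),np.round(np.percentile(p,[2,50,98],axis=0),3).tolist())
def rect(p,lo,hi,name):
    q=p[(p[:,2]>lo)&(p[:,2]<hi)]
    if len(q)<8: return print(name,len(q))
    (c,wh,a)=cv2.minAreaRect((q[:,:2]*1000).astype(np.float32)); print(name,len(q),np.round(c,1),np.round(wh,1),round(a,1))
for n in F:
    if ("ring_fixture",n) in C: rect(C["ring_fixture",n][1],.006,.018,"plate "+n)
    if ("tool_stand",n) in C: rect(C["tool_stand",n][1],.069,.081,"stand "+n)
    if ("deburrer",n) in C: rect(C["deburrer",n][1],.09,.159,"handle "+n)
    if ("cap",n) in C:
        m,_=C["cap",n]; f=F[n]
        q=cloud(f,m)
        # ransac plane for disc
        rng=np.random.default_rng(0);best=None
        for _ in range(500):
            a,b,c=q[rng.choice(len(q),3,False)];nn=np.cross(b-a,c-a)
            if np.linalg.norm(nn)<1e-6: continue
            nn/=np.linalg.norm(nn);nn*=np.sign(nn[2]); 
            if abs(nn[2]-.819)>.1: continue
            k=abs((q-a)@nn)<.002
            if best is None or k.sum()>best.sum(): best=k
        s=q[best];c=s.mean(0);nn=np.linalg.svd(s-c)[2][2];nn*=np.sign(nn[2])
        print("cap plane",n,best.sum(),len(q),c,nn,"tilt",np.degrees(np.arccos(nn[2])),"yaw",np.degrees(np.arctan2(-nn[1],-nn[0])))
np.save("dummy.npy",0)
f=F["top"]
for n in F:
    hsv=cv2.cvtColor(F[n]["image"],cv2.COLOR_RGB2HSV);H,S,V=hsv[...,0],hsv[...,1],hsv[...,2]
    red=((H<6)|(H>174))&(S>140)
    m=np.zeros_like(red); x,y=((305,203) if n=="side" else (321,193)); m[y-15:y+15,x-15:x+15]=1
    vv,uu=np.nonzero(red&m); print(n,"red",[(u,v) for u,v in zip(uu,vv)][:40]); p=cloud(F[n],red&m); print(np.round(p,3).tolist()[:40])
E
```

```text
ring_fixture side 0.94 1605 [[0.482, -0.052, 0.006], [0.527, 0.018, 0.015], [0.594, 0.045, 0.133]]
ring_fixture top 0.6 824 [[0.485, -0.058, 0.008], [0.551, -0.0, 0.099], [0.605, 0.043, 0.144]]
casting_ring side 0.7 374 [[0.491, 0.0, 0.073], [0.523, 0.022, 0.108], [0.559, 0.029, 0.141]]
casting_ring top 0.53 250 [[0.528, -0.041, 0.1], [0.551, -0.005, 0.125], [0.574, 0.025, 0.146]]
cap side 0.65 480 [[0.481, -0.15, 0.001], [0.5, -0.005, 0.136], [0.561, 0.021, 0.161]]
cap top 0.57 447 [[0.484, -0.044, 0.113], [0.512, -0.011, 0.139], [0.537, 0.018, 0.164]]
tool_stand side 0.76 1481 [[0.485, 0.351, 0.002], [0.503, 0.399, 0.062], [0.563, 0.426, 0.077]]
tool_stand top 0.56 637 [[0.487, 0.34, 0.004], [0.521, 0.362, 0.074], [0.565, 0.42, 0.079]]
deburrer side 0.76 515 [[0.513, 0.373, 0.075], [0.519, 0.389, 0.125], [0.539, 0.399, 0.167]]
deburrer top 0.65 291 [[0.528, -0.046, 0.084], [0.551, -0.006, 0.125], [0.574, 0.025, 0.147]]
plate side 795 [561.2 -16.3] [157.5 131.3] 7.3
stand side 657 [527.5 383.8] [69.7 74.2] 72.1
handle side 311 [523.9 389.9] [30.8 20.3] 24.0
cap plane side 237 479 [ 
[... 920 characters left out ...]
6, 0.009, 0.133], [0.542, 0.011, 0.136], [0.55, 0.009, 0.128], [0.545, 0.011, 0.132], [0.552, 0.009, 0.124], [0.547, 0.012, 0.128], [0.555, 0.011, 0.12], [0.55, 0.013, 0.124], [0.552, 0.014, 0.12]]
top red [(np.int64(320), np.int64(188)), (np.int64(320), np.int64(189)), (np.int64(320), np.int64(190)), (np.int64(320), np.int64(191)), (np.int64(321), np.int64(191)), (np.int64(320), np.int64(192)), (np.int64(321), np.int64(192)), (np.int64(321), np.int64(194)), (np.int64(322), np.int64(194))]
[[0.558, 0.011, 0.117], [0.555, 0.011, 0.12], [0.551, 0.011, 0.127], [0.547, 0.011, 0.135], [0.547, 0.008, 0.136], [0.545, 0.011, 0.135], [0.544, 0.008, 0.14], [0.538, 0.008, 0.144], [0.538, 0.005, 0.143]]
```

```bash
cat > fit.py <<'E'
from h import *
from scipy.optimize import minimize
from scipy.ndimage import distance_transform_edt
def circ(c,ax,r,n=40):
    ax=ax/np.linalg.norm(ax);u=np.cross(ax,[0.3,1,0.1]);u/=np.linalg.norm(u);v=np.cross(ax,u)
    t=np.linspace(0,2*np.pi,n,endpoint=False)[:,None];return c+r*(np.cos(t)*u+np.sin(t)*v)
def render(f,parts,S=4):
    m=np.zeros((400*S,640*S),np.uint8)
    for P in parts:
        h=cv2.convexHull((proj(f,P)*S+S/2-.5).astype(np.float32)).round().astype(np.int32);cv2.fillConvexPoly(m,h,255)
    return cv2.resize(m,(640,400),interpolation=cv2.INTER_AREA)/255.
def axis(yaw,t=np.radians(35)): return np.array([-np.sin(t)*np.cos(yaw),-np.sin(t)*np.sin(yaw),np.cos(t)])
def fitmask(F,M,parts,x0,step):
    def cost(x): return sum(np.abs(render(F[n],parts(x))-M[n]).sum() for n in M)
    sim=np.vstack([x0]+[np.array(x0)+np.eye(len(x0))[i]*step[i] for i in range(len(x0))])
    r=minimize(cost,x0,method="Nelder-Mead",options=dict(initial_simplex=sim,xatol=1e-5,fatol=.05,maxiter=300));return r.x,r.fun,sum(M[n].sum() for n in M)
def hsv(f): return cv2.cvtColor(f["image"],cv2.COLOR_RGB2HSV)
def box(m,x,y,r):
    k=np.zeros_like(m);k[y-r:y+r,x-r:x+r]=1;return m&k
E
python3 - <<'E'
from fit import *
F={n:grab_frame(n) for n in("side","top")}
M={}
for n,(x,y) in dict(side=(322,207),top=(328,203)).items():
    h=hsv(F[n]);M[n]=box((abs(h[...,0].astype(int)-113)<14)&(h[...,1]>120),x,y,26).astype(float)
def cap(x):
    c=np.r_[x[:2],x[3]];a=axis(x[2])
    return [np.vstack([circ(c,a,.0355),circ(c+a*.006,a,.0355)]),np.vstack([circ(c+a*.006,a,.012),circ(c+a*.042,a,.012)])]
for sel in (["side"],["top"],["side","top"]):
    print(sel,fitmask(F,{n:M[n] for n in sel},cap,[.515,-.0127,.16,.125],[.006,.006,.1,.006] ))
# handle
O={};P=[]
for n,(x,y) in dict(side=(204,305),top=(190,197)).items():
    h=hsv(F[n]);m=(h[...,0]>=4)&(h[...,0]<16)&(h[...,1]>190)&(h[...,2]>90)
    z=np.zeros(m.shape);p=None
    m=box(m,x,y,24);v,u=np.nonzero(m&(F[n]["z_map"]>0));p=cloud(F[n],m)
    k=(p[:,2]>.083)&(p[:,2]<.165)&(np.hypot(p[:,0]-.525,p[:,1]-.385)<.03); z[v[k],u[k]]=1;O[n]=z;P.append(p[k]);print(n,k.sum(),np.round(np.percentile(p[k],[2,50,98],axis=0),3).tolist())
    b=F[n]["image"].copy();b[z>0]=(0,255,0);cv2.imwrite(f"pics/o{n}.png",b[y-40:y+40,x-40:x+40,::-1])
q=np.vstack(P);q=q[(q[:,2]>.09)&(q[:,2]<.155)]
best=[]
for w in np.radians(np.arange(0,90,3)):
    def c(x):
        d=(q[:,:2]-x)@np.array([[np.cos(w),-np.sin(w)],[np.sin(w),np.cos(w)]]);return np.minimum(np.abs(np.abs(d).max(1)-.012),.004).mean()
    r=minimize(c,[.525,.385],method="Nelder-Mead",options=dict(initial_simplex=[[.525,.385],[.53,.385],[.525,.39]]));best.append((r.fun*1e3,np.degrees(w),r.x))
for b in sorted(best,key=lambda b:b[0])[:5]: print(b)
def hd(x):
    c,s=np.cos(x[2]),np.sin(x[2]);B=np.array([[i,j] for i in(-.012,.012) for j in(-.012,.012)])@np.array([[c,s],[-s,c]])+x[:2]
    return [np.array([[*b,z] for b in B for z in(.081,.163)])]
for w0 in (0.,.5,1.): print(fitmask(F,O,hd,[.526,.385,w0],[.005,.005,.3]))
# stand
S={}
for n in F:
    h=hsv(F[n]);x,y=dict(side=(212,325),top=(195,200))[n]
P=[]
E
```

```text
['side'] (array([ 0.51161374, -0.00967976,  0.3405785 ,  0.1235344 ]), np.float64(84.14901960784314), np.float64(402.0))
['top'] (array([ 0.51462643, -0.01168841,  0.33461063,  0.11360549]), np.float64(33.89411764705882), np.float64(458.0))
['side', 'top'] (array([ 0.51347152, -0.01136612,  0.38667269,  0.12164717]), np.float64(122.41960784313724), np.float64(860.0))
side 11 [[0.513, 0.375, 0.084], [0.518, 0.379, 0.159], [0.535, 0.393, 0.164]]
top 23 [[0.515, 0.37, 0.117], [0.524, 0.374, 0.161], [0.537, 0.382, 0.165]]
(np.float64(0.12741015867467725), np.float64(78.0), array([0.52907619, 0.3851814 ]))
(np.float64(0.31831810646865505), np.float64(75.0), array([0.52629458, 0.38550399]))
(np.float64(0.3446365296926876), np.float64(72.0), array([0.52673312, 0.38495317]))
(np.float64(0.3646561547079533), np.float64(69.0), array([0.52701278, 0.38440046]))
(np.float64(0.3889467447950818), np.float64(66.0), array([0.52734296, 0.38388202]))
(array([ 0.53005789,  0.38708032, -0.5726234 ]), np.float64(623.2117647058824), np.float64(34.0))
(array([0.52592206, 0.38069349, 0.98491745]), np.float64(614.5176470588235), np.float64(34.0))
(array([0.5286963 , 0.38247722, 0.9832565 ]), np.float64(612.2588235294118), np.float64(34.0))
```

```bash
python3 - <<'E'
from fit import *
F={n:grab_frame(n) for n in("side","top")}
h=hsv(F["side"]);
for (u,v) in [(205,300),(203,305),(207,310),(208,300),(200,293),(212,340),(195,325),(325,205),(320,210),(328,200),(331,204),(315,215)]: print(u,v,h[v,u],F["side"]["image"][v,u])
h=hsv(F["top"]);print("top")
for (u,v) in [(188,196),(184,195),(180,195),(200,195),(328,203),(329,209),(320,205)]: print(u,v,h[v,u])
c=[]
for n,(x,y) in dict(side=(322,207),top=(328,203)).items():
    c.append(cv2.resize(F[n]["image"][y-25:y+25,x-25:x+25,::-1],(400,300) if 0 else (300,300),interpolation=cv2.INTER_NEAREST))
for n,(x,y) in dict(side=(207,308),top=(190,197)).items():
    c.append(cv2.resize(F[n]["image"][y-25:y+25,x-25:x+25,::-1],(300,300),interpolation=cv2.INTER_NEAREST))
cv2.imwrite("pics/c.png",np.vstack([np.hstack(c[:2]),np.hstack(c[2:])]))
E
```

```text
205 300 [ 10 165 155] [155  88  55]
203 305 [  9 170 153] [153  80  51]
207 310 [  9 164 151] [151  84  54]
208 300 [ 10 168 152] [152  84  52]
200 293 [ 11 183 237] [237 127  67]
212 340 [ 10 118 112] [112  77  60]
195 325 [ 11 142 201] [201 131  89]
325 205 [114 112  96] [54 62 96]
320 210 [112 160 178] [ 66  94 178]
328 200 [112 167 194] [ 67 100 194]
331 204 [165   8 123] [123 119 121]
315 215 [116  84  94] [63 67 94]
top
188 196 [ 13 246  87]
184 195 [ 13 219 126]
180 195 [130  51  30]
200 195 [ 13 152 148]
328 203 [111 203  88]
329 209 [109 211 138]
320 205 [108 213 135]
```

View pics/c.png

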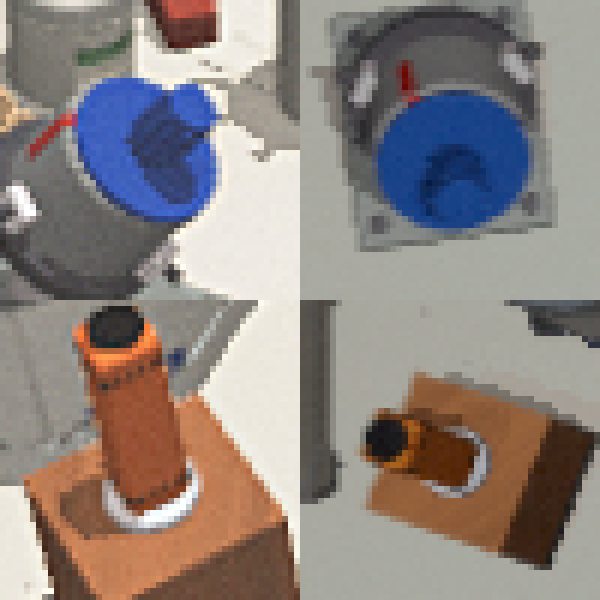

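```bash
python3 - <<'E'
from fit import *
F={n:grab_frame(n) for n in("side","top")}
M={}
for n,(x,y) in dict(side=(322,207),top=(328,203)).items():
    I=F[n]["image"].astype(int);m=box((I[...,2]-I[...,0]>24),x,y,26)
    k=cv2.connectedComponentsWithStats(m.astype(np.uint8));l=1+np.argmax(k[2][1:,4]);M[n]=cv2.morphologyEx((k[1]==l).astype(np.uint8),cv2.MORPH_CLOSE,np.ones((3,3))).astype(float)
def cap(x):
    c=np.r_[x[:2],x[3]];a=axis(x[2])
    return [np.vstack([circ(c,a,.0355),circ(c+a*.006,a,.0355)]),np.vstack([circ(c+a*.006,a,.012),circ(c+a*.042,a,.012)])]
for sel in (["side"],["top"],["side","top"]):
    print(sel,fitmask(F,{n:M[n] for n in sel},cap,[.515,-.0127,.16,.125],[.006,.006,.1,.006] ))
P=[]
for n in F:
    p=cloud(F[n],np.ones((400,640),bool));k=(p[:,2]>.088)&(p[:,2]<.160)&(np.hypot(p[:,0]-.527,p[:,1]-.384)<.03);P.append(p[k]);print(n,k.sum())
for q in (P[0],np.vstack(P)):
  best=[]
  for w in np.radians(np.arange(0,90,3)):
    def c(x):
        d=(q[:,:2]-x)@np.array([[np.cos(w),-np.sin(w)],[np.sin(w),np.cos(w)]]);return np.minimum(np.abs(np.abs(d).max(1)-.012),.006).mean()
    r=minimize(c,[.525,.385],method="Nelder-Mead",options=dict(initial_simplex=[[.525,.385],[.53,.385],[.525,.39]]));best.append((r.fun*1e3,np.degrees(w),r.x))
  for b in sorted(best,key=lambda b:b[0])[:5]: print(b)
# stand box fit on depth: side+top cloud
Q=[]
for n in F:
    p=cloud(F[n],np.ones((400,640),bool));k=(p[:,2]>.006)&(p[:,2]<.082)&(np.abs(p[:,:2]-[.527,.384]).max(1)<.055);Q.append(p[k])
for q in Q+[np.vstack(Q)]:
  def c(x):
    w=x[2];d=(q[:,:2]-x[:2])@np.array([[np.cos(w),-np.sin(w)],[np.sin(w),np.cos(w)]]);m=np.abs(d).max(1)-.035;e=np.where(m>-.008,np.abs(np.where((q[:,2]>.071)&(m<0),q[:,2]-.075,m)),np.abs(q[:,2]-.075));return np.minimum(e,.008).mean()
  r=minimize(c,[.5275,.3835,-.31],method="Nelder-Mead",options=dict(initial_simplex=[[.5275,.3835,-.31],[.532,.3835,-.31],[.5275,.388,-.31],[.5275,.3835,-.25]]));print("stand",r.x,r.fun,len(q))
# tool collar/button from white ring & black button
E
```

```text
['side'] (array([ 0.51196905, -0.01021975,  0.18574149,  0.12443491]), np.float64(36.41960784313726), np.float64(472.0))
['top'] (array([ 0.51279271, -0.01200712,  0.20659616,  0.12405496]), np.float64(22.529411764705884), np.float64(487.0))
['side', 'top'] (array([ 0.51307526, -0.01175762,  0.22747441,  0.1225406 ]), np.float64(55.705882352941174), np.float64(959.0))
side 330
top 97
(np.float64(0.8801812665123903), np.float64(69.0), array([0.52802227, 0.38352748]))
(np.float64(0.8886645901598723), np.float64(72.0), array([0.52807195, 0.38356912]))
(np.float64(0.9065352399196664), np.float64(66.0), array([0.52811013, 0.38364381]))
(np.float64(0.9361803316332881), np.float64(75.0), array([0.52794636, 0.38372398]))
(np.float64(0.982143758091874), np.float64(63.0), array([0.52803486, 0.38366029]))
(np.float64(0.8376745179506715), np.float64(69.0), array([0.52815542, 0.38361929]))
(np.float64(0.8425081669741419), np.float64(72.0), array([0.52817157, 0.38364638]))
(np.float64(0.8690994403330473), np.float64(66.0), array([0.52811271, 0.38373658]))
(np.float64(0.8888870250702685), np.float64(75.0), array([0.52802755, 0.38378574]))
(np.float64(0.9551941119168557), np.float64(63.0), array([0.52816544, 0.38377396]))
stand [ 0.52727011  0.3830243  -0.30495792] 0.0010832949811914706 1453
stand [ 0.52960155  0.38245815 -0.32763159] 0.0013775074398360144 641
stand [ 0.52726308  0.38309291 -0.30649956] 0.0011872740754164087 2094
```

```bash
cat >> h.py <<'E'
def need(p,vmax=3.0,st=None):
    "translation to p in tool axes (cm)"
    s=get_state();d=rot().inv().apply(np.array(p)-s["tool_pos"])*100
    n=int(np.ceil(np.abs(d).max()/vmax));print("shift cm",np.round(d,2),"rows",n,"each",np.round(d/max(n,1),3))
def turn(Rt,vmax=6):
    d=np.degrees((rot().inv()*Rt).as_rotvec());n=int(np.ceil(np.abs(d).max()/vmax));print("turn deg",np.round(d,2),"rows",n,"each",np.round(d/max(n,1),3))
def pose(psi,yaw=0.,tilt=0.):
    "tool x at heading psi (deg) when pointing down, then tilted: z = -axis"
    z=-np.array([-np.sin(tilt)*np.cos(yaw),-np.sin(tilt)*np.sin(yaw),np.cos(tilt)])
    D=R.from_matrix(np.c_[[np.cos(psi),np.sin(psi),0],[np.sin(psi),-np.cos(psi),0],[0,0,-1]])
    w=np.cross([0,0,-1],z);n=np.linalg.norm(w)
    return (R.from_rotvec(w/n*np.arcsin(n)) if n>1e-9 else R.identity())*D
def show(): 
    s=get_state();print("t",round(s["time"],2),"p",np.round(s["tool_pos"],4),"F",np.round(s["force"],2),"w",round(s["gripper_width"],4),"q",np.round(np.degrees(s["q"])),"z",np.round(rot().as_matrix()[:,2],3),"x",np.round(rot().as_matrix()[:,0],3))
E
python3 - <<'E'
from h import *
need([.38,-.02,.30]); show(); turn(pose(np.radians(190)))
E
```

```text
shift cm [ 34.26 -38.44  -6.87] rows 13 each [ 2.635 -2.957 -0.529]
t 2.1 p [ 0.2131 -0.5071  0.2313] F [-0.11 -0.29  0.34] w 0.0853 q [-76.  15.   1.  76.  -0.  81.] z [-0.  0. -1.] x [ 0.922  0.387 -0.   ]
turn deg [  -0.     -0.   -167.21] rows 28 each [-0.    -0.    -5.972]
```

arm_command(grip=[1, 1, 1, 1, 1, 1, 1, 1, 1, 1, 1, 1], xyz=[[2.14, -2.4, -0.43], [2.14, -2.4, -0.43], [2.14, -2.4, -0.43], [2.14, -2.4, -0.43], [2.14, -2.4, -0.43], [2.14, -2.4, -0.43], [2.14, -2.4, -0.43], [2.14, -2.4, -0.43], [2.14, -2.4, -0.43], [2.14, -2.4, -0.43], [2.14, -2.4, -0.43], [2.14, -2.4, -0.43]], delta_rot=[[0, 0, 0], [0, 0, 0], [0, 0, 0], [0, 0, 0], [0, 0, 0], [0, 0, 0], [0, 0, 0], [0, 0, 0], [0, 0, 0], [0, 0, 0], [0, 0, 0], [0, 0, 0]])

```text
time: 3.1
tool_pos: [0.3383, -0.1406, 0.2833]
tcp_rot: [0.0, 0.98, 0.197, 0.0]
force: [0.6, -0.4, -0.3]
gripper_width: 0.0859
finger_force: 0.0
```

arm_command(grip=[1, 1, 1, 1, 1, 1, 1, 1, 1, 1, 1, 1], xyz=[[2.14, -2.4, -0.43], [2.14, -2.4, -0.43], [2.14, -2.4, -0.43], [2.14, -2.4, -0.43], [0, 0, 0], [0, 0, 0], [0, 0, 0], [0, 0, 0], [0, 0, 0], [0, 0, 0], [0, 0, 0], [0, 0, 0]], delta_rot=[[0, 0, 0], [0, 0, 0], [0, 0, 0], [0, 0, 0], [0, 0, -7], [0, 0, -7], [0, 0, -7], [0, 0, -7], [0, 0, -7], [0, 0, -7], [0, 0, -7], [0, 0, -7]])

```text
time: 4.1
tool_pos: [0.3799, -0.0204, 0.3002]
tcp_rot: [0.0, 0.771, 0.637, 0.0]
force: [-0.3, -1.5, 0.0]
gripper_width: 0.085
finger_force: 0.0
```

arm_command(grip=[1, 1, 1, 1, 1, 1, 1, 1, 1, 1, 1, 1], xyz=[[0, 0, 0], [0, 0, 0], [0, 0, 0], [0, 0, 0], [0, 0, 0], [0, 0, 0], [0, 0, 0], [0, 0, 0], [0, 0, 0], [0, 0, 0], [0, 0, 0], [0, 0, 0]], delta_rot=[[0, 0, -7], [0, 0, -7], [0, 0, -7], [0, 0, -7], [0, 0, -7], [0, 0, -7], [0, 0, -7], [0, 0, -7], [0, 0, -7], [0, 0, -7], [0, 0, -7], [0, 0, -6]])

```text
time: 5.1
tool_pos: [0.3799, -0.0204, 0.3002]
tcp_rot: [0.0, 0.155, 0.988, -0.0]
force: [-1.0, 0.6, 0.8]
gripper_width: 0.0855
finger_force: 0.0
```

```bash
python3 - <<'E'
from h import *
show(); turn(pose(np.radians(190),.175,np.radians(35)))
E
```

```text
t 5.1 p [ 0.3799 -0.0204  0.3002] F [-0.97  0.62  0.84] w 0.0855 q [-16.  -3.  -9.  84.   0.   2.] z [ 0. -0. -1.] x [-0.952  0.306 -0.   ]
turn deg [ -8.52 -34.28 -26.97] rows 6 each [-1.42  -5.714 -4.495]
```

arm_command(grip=[1, 1, 1, 1, 1, 1, 1], xyz=[[0, 0, 0], [0, 0, 0], [0, 0, 0], [0, 0, 0], [0, 0, 0], [0, 0, 0], [0, 0, 0]], delta_rot=[[-1.22, -4.9, -3.85], [-1.22, -4.9, -3.85], [-1.22, -4.9, -3.85], [-1.22, -4.9, -3.85], [-1.22, -4.9, -3.85], [-1.22, -4.9, -3.85], [-1.22, -4.9, -3.85]])

```text
time: 5.68
tool_pos: [0.3798, -0.0197, 0.3008]
tcp_rot: [0.302, -0.083, 0.949, 0.025]
force: [-0.4, -0.1, 0.4]
gripper_width: 0.0853
finger_force: 0.0
```

```bash
python3 - <<'E'
from h import *
show(); turn(pose(np.radians(190),.175,np.radians(35)))
a=np.array([-.565,-.0999,.819]);c=np.array([.513,-.0115,.1237]);need(c+.07*a);need(c+.012*a)
E
```

```text
t 5.68 p [ 0.3798 -0.0197  0.3008] F [-0.45 -0.13  0.37] w 0.0853 q [-35. -25. -33.  55.  24. -40.] z [ 0.57   0.097 -0.816] x [-0.803 -0.142 -0.578]
turn deg [-0.23  0.33  0.03] rows 1 each [-0.232  0.335  0.026]
shift cm [-0.62 -1.45 15.12] rows 6 each [-0.103 -0.242  2.52 ]
shift cm [-0.58 -1.43 20.92] rows 7 each [-0.083 -0.204  2.989]
```

arm_command(grip=[1, 1, 1, 1, 1, 1, 1, 1, 1, 1, 1, 1], xyz=[[-0.1, -0.24, 2.5], [-0.1, -0.24, 2.5], [-0.1, -0.24, 2.5], [-0.1, -0.24, 2.5], [-0.1, -0.24, 2.5], [-0.1, -0.24, 2.5], [0, 0, 1.0], [0, 0, 1.0], [0, 0, 1.0], [0, 0, 1.0], [0, 0, 1.0], [0, 0, 0.9]], delta_rot=[[0, 0, 0], [0, 0, 0], [0, 0, 0], [0, 0, 0], [0, 0, 0], [0, 0, 0], [0, 0, 0], [0, 0, 0], [0, 0, 0], [0, 0, 0], [0, 0, 0], [0, 0, 0]])

```text
time: 6.68
tool_pos: [0.5056, -0.0135, 0.1319]
tcp_rot: [0.3, -0.08, 0.95, 0.026]
force: [0.7, 0.3, -0.2]
gripper_width: 0.0856
finger_force: 0.0
```

arm_command(grip=[0, 0, 0, 0, 0, 0, 0, 0, 0], xyz=[[0, 0, 0], [0, 0, 0], [0, 0, 0], [0, 0, 0], [0, 0, 0], [0, 0, 0], [0, 0, 0], [0, 0, 0], [0, 0, 0]], delta_rot=[[0, 0, 0], [0, 0, 0], [0, 0, 0], [0, 0, 0], [0, 0, 0], [0, 0, 0], [0, 0, 0], [0, 0, 0], [0, 0, 0]], force=40)

```text
time: 7.43
tool_pos: [0.5055, -0.0134, 0.133]
tcp_rot: [0.3, -0.08, 0.95, 0.026]
force: [-3.9, 2.0, 6.7]
gripper_width: 0.0233
finger_force: 38.9
```

```bash
python3 - <<'E'
from h import *
show()
f=grab_frame("side");cv2.imwrite("pics/g1.png",cv2.resize(f["image"][130:270,240:420,::-1],(720,560)))
a=np.array([-.565,-.0999,.819]);c=np.array([.513,-.0115,.1237]);need(c+.012*a)
E
```

```text
t 7.43 p [ 0.5055 -0.0134  0.133 ] F [-3.94  2.02  6.66] w 0.0233 q [-21.  -3. -46.  16.  17. -26.] z [ 0.567  0.097 -0.818] x [-0.807 -0.137 -0.575]
shift cm [-0.1   0.06  0.01] rows 1 each [-0.097  0.056  0.008]
```

View pics/g1.png

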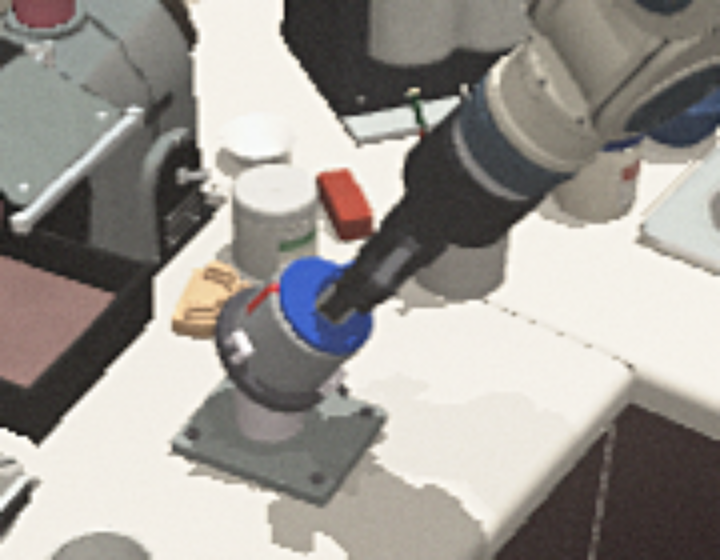

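The picture shows the fingers closed round the knob, just above the disc. Now I lift along the axis.

arm_command(grip=[0, 0, 0, 0, 0, 0, 0, 0], xyz=[[0, 0, -0.5], [0, 0, -0.8], [0, 0, -1.5], [0, 0, -2], [0, 0, -2.5], [0, 0, -2.5], [0, 0, -2.2], [0, 0, 0]], delta_rot=[[0, 0, 0], [0, 0, 0], [0, 0, 0], [0, 0, 0], [0, 0, 0], [0, 0, 0], [0, 0, 0], [0, 0, 0]])

```text
time: 8.15
tool_pos: [0.437, -0.0258, 0.2342]
tcp_rot: [0.302, -0.08, 0.95, 0.024]
force: [0.3, -1.4, -0.4]
gripper_width: 0.0232
finger_force: 39.7
```

```bash
python3 - <<'E'
from h import *
show();turn(pose(np.radians(190))); need([.42,-.15,.20])
E
```

```text
t 8.15 p [ 0.437  -0.0258  0.2342] F [ 0.3  -1.4  -0.36] w 0.0232 q [-29. -17. -39.  39.  21. -33.] z [ 0.569  0.094 -0.817] x [-0.805 -0.138 -0.577]
turn deg [-0.28 35.22 -0.36] rows 6 each [-0.047  5.87  -0.06 ]
shift cm [  5.05 -11.95   0.67] rows 4 each [ 1.262 -2.988  0.166]
```

arm_command(grip=[0, 0, 0, 0, 0, 0, 0, 0, 0, 0, 0, 0], xyz=[[0, 0, 0], [0, 0, 0], [0, 0, 0], [0, 0, 0], [0, 0, 0], [0, 0, 0], [0, 0, 0], [0.77, -2.4, 0.68], [0.77, -2.4, 0.68], [0.77, -2.4, 0.68], [0.77, -2.4, 0.68], [0.77, -2.4, 0.68]], delta_rot=[[-0.04, 5.03, -0.05], [-0.04, 5.03, -0.05], [-0.04, 5.03, -0.05], [-0.04, 5.03, -0.05], [-0.04, 5.03, -0.05], [-0.04, 5.03, -0.05], [-0.04, 5.03, -0.05], [0, 0, 0], [0, 0, 0], [0, 0, 0], [0, 0, 0], [0, 0, 0]])

```text
time: 9.15
tool_pos: [0.4202, -0.151, 0.195]
tcp_rot: [-0.002, -0.088, 0.996, 0.002]
force: [1.4, -0.4, -1.7]
gripper_width: 0.0226
finger_force: 39.7
```

```bash
python3 - <<'E'
from h import *
show();turn(pose(np.radians(190))); need([.42,-.15,.024])
f=grab_frame("side");cv2.imwrite("pics/g2.png",cv2.resize(f["image"][130:290,230:450,::-1],(770,560)))
g=grab_frame("top");cv2.imwrite("pics/g2t.png",g["image"][:,:,::-1])
E
```

```text
t 9.15 p [ 0.4202 -0.151   0.195 ] F [ 1.35 -0.42 -1.71] w 0.0226 q [-31.   6. -16.  69.  -0. -41.] z [-0.005  0.003 -1.   ] x [-0.985 -0.175  0.004]
turn deg [ 0.21 -0.25  0.06] rows 1 each [ 0.208 -0.255  0.064]
shift cm [-0.07  0.04 17.1 ] rows 6 each [-0.012  0.007  2.851]
```

View pics/g2.png

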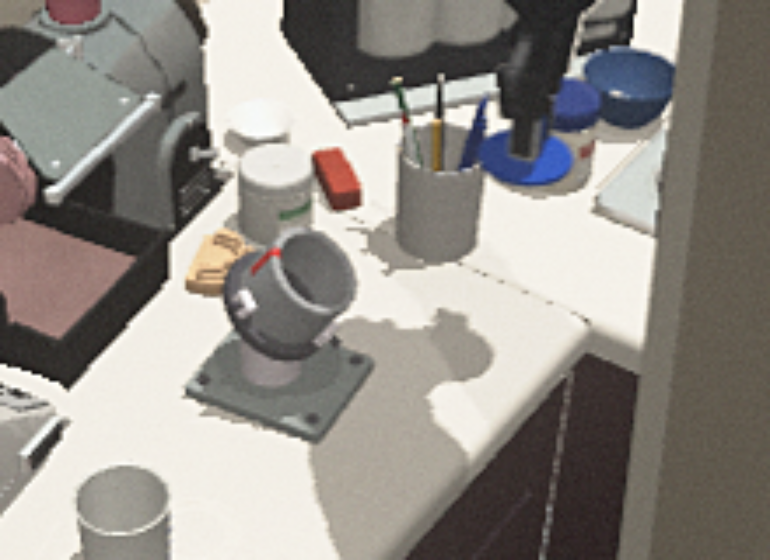

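The cap hangs upright in the gripper and the ring is open, its red rim mark at about crop (270,258). I lower the cap.

arm_command(grip=[0, 0, 0, 0, 0, 0, 0, 0, 0, 0], xyz=[[0, 0, 2.9], [0, 0, 2.9], [0, 0, 2.9], [0, 0, 2.9], [0, 0, 2.4], [0, 0, 1.5], [0, 0, 0.7], [0, 0, 0.3], [0, 0, 0.3], [0, 0, 0]], delta_rot=[[0.1, -0.12, 0], [0.1, -0.12, 0], [0, 0, 0], [0, 0, 0], [0, 0, 0], [0, 0, 0], [0, 0, 0], [0, 0, 0], [0, 0, 0], [0, 0, 0]])

```text
time: 10.08
tool_pos: [0.4207, -0.1499, 0.0286]
tcp_rot: [0.001, -0.088, 0.996, -0.0]
force: [-0.1, 1.1, -1.2]
gripper_width: 0.0234
finger_force: 39.8
```

arm_command(grip=[0, 0, 0, 0], xyz=[[0, 0, 0.2], [0, 0, 0.2], [0, 0, 0.1], [0, 0, 0.0]], delta_rot=[[0, 0, 0], [0, 0, 0], [0, 0, 0], [0, 0, 0]])

```text
time: 10.42
tool_pos: [0.4204, -0.1498, 0.0235]
tcp_rot: [0.0, -0.088, 0.996, -0.0]
force: [0.7, -0.1, -1.6]
gripper_width: 0.023
finger_force: 39.8
```

arm_command(grip=[0, 0, 0], xyz=[[0, 0, 0.15], [0, 0, 0.15], [0, 0, 0.0]], delta_rot=[[0, 0, 0], [0, 0, 0], [0, 0, 0]])

```text
time: 10.67
tool_pos: [0.4209, -0.1499, 0.0218]
tcp_rot: [0.001, -0.088, 0.996, -0.0]
force: [-5.4, 3.3, 20.9]
gripper_width: 0.023
finger_force: 42.2
```

arm_command(grip=[0, 0.35, 0.5, 0.7, 0.7, 0.7, 0.7, 0.7, 0.7, 0.7, 0.7], xyz=[[0, 0, -0.1], [0, 0, 0], [0, 0, 0], [0, 0, 0], [0, 0, 0], [0, 0, 0], [0, 0, -1], [0, 0, -2.5], [0, 0, -3.5], [0, 0, -3.5], [0, 0, -3.5]], delta_rot=[[0, 0, 0], [0, 0, 0], [0, 0, 0], [0, 0, 0], [0, 0, 0], [0, 0, 0], [0, 0, 0], [0, 0, 0], [0, 0, 0], [0, 0, 0], [0, 0, 0]])

```text
time: 11.58
tool_pos: [0.4198, -0.1496, 0.1628]
tcp_rot: [0.0, -0.088, 0.996, 0.0]
force: [1.4, -1.2, 0.2]
gripper_width: 0.0598
finger_force: 0.0
```

```bash
python3 - <<'E'
from fit import *
show()
F={n:grab_frame(n) for n in("side","top")}
for n in F:
    for t in("cap",): print(n,[(np.round(x["location"],1),round(x["confidence"],2)) for x in pinpoint(t,n)[:2]],proj(F[n],[.4205,-.15,0]))
    print("rim0",n,[(np.round(x["location"],1),round(x["confidence"],2)) for x in pinpoint("rim0",n)[:2]],[(np.round(x["location"],1),round(x["confidence"],2)) for x in pinpoint("casting_ring",n)[:2]])
    # model overlay of rim
a=axis(.17);u=np.array([.819*np.cos(.17),.819*np.sin(.17),.574]);v=np.cross(a,u)
m=np.array([.5145,-.0115,.125]);print("v",v)
out=[]
for n,(x,y) in dict(side=(320,208),top=(328,200)).items():
    I=cv2.resize(F[n]["image"][y-30:y+30,x-30:x+30],(600,600),interpolation=cv2.INTER_NEAREST).copy()
    for r,col in((.030,(0,255,0)),(.037,(255,255,0))):
        p=(proj(F[n],circ(m,a,r,60))-[x-30,y-30]+.5)*10
        cv2.polylines(I,[p.round().astype(np.int32)],True,col,1)
    p=(proj(F[n],m+.037*(np.cos(np.radians(28))*u+np.sin(np.radians(28))*v))-[x-30,y-30]+.5)*10
    cv2.circle(I,tuple(p[0].astype(int).tolist()),6,(255,0,255),1); out.append(I[:,:,::-1])
cv2.imwrite("pics/rim.png",cv2.resize(np.hstack(out),(800,400),interpolation=cv2.INTER_AREA))
E
```

```text
t 11.58 p [ 0.4198 -0.1496  0.1628] F [ 1.38 -1.17  0.24] w 0.0598 q [-30.   7. -20.  64.   0. -40.] z [ 0.     0.001 -1.   ] x [-0.985 -0.174 -0.   ]
side [] [[374.0588105  228.25590916]]
rim0 side [(array([329. , 209.1]), 0.9), (array([307.9, 201.5]), 0.89)] [(array([317.4, 208.9]), 0.97), (array([329.2, 198.1]), 0.29)]
top [(array([376.4, 239.6]), 0.64)] [[372.85182448 239.18941662]]
rim0 top [(array([330.1, 190.6]), 0.96), (array([323.5, 213.1]), 0.91)] [(array([329.3, 204.9]), 0.75), (array([195.9, 198.8]), 0.37)]
v [-0.16920238  0.98570146  0.        ]
```

View pics/rim.png

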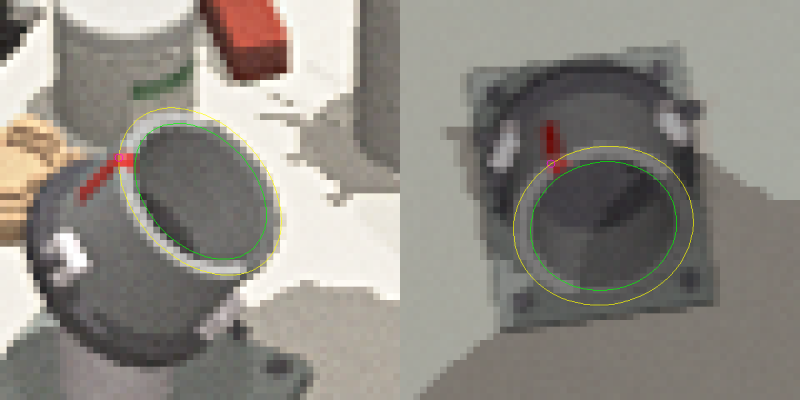

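```bash
python3 - <<'E'
from fit import *
F={n:grab_frame(n) for n in("side","top")}
G={n:cv2.cvtColor(F[n]["image"],cv2.COLOR_RGB2GRAY).astype(np.float32) for n in F}
def samp(n,P):
    p=proj(F[n],P).astype(np.float32);return cv2.remap(G[n],p[:,0].reshape(1,-1),p[:,1].reshape(1,-1),cv2.INTER_LINEAR).ravel()
def cost(x,sel,yaw):
    c=np.array([x[0],x[1],.125]);a=axis(yaw)
    return -sum(np.clip(samp(n,circ(c,a,.032,120))-samp(n,circ(c,a,.028,120)),-60,60).mean() for n in sel)
for sel in(["side"],["top"],["side","top"]):
  for yaw in (.15,.17,.19):
    best=min(((cost((x,y),sel,yaw),x,y) for x in np.arange(.508,.5221,.0005) for y in np.arange(-.018,-.0039,.0005)))
    print(sel,yaw,np.round(best,4))
# obstacle heights near stand
p=np.vstack([cloud(F[n],np.ones((400,640),bool)) for n in F])
for psi in(160,70):
    h=np.radians(psi-90);d=p[:,:2]-[.5275,.383];al=d@[np.cos(h),np.sin(h)];ac=d@[-np.sin(h),np.cos(h)]
    for s in(1,-1):
        k=(abs(ac)<.03)&(al*s>.02)&(al*s<.11); 
        for lo in(.02,.04,.06,.08,.1):
            kk=k&(al*s>=lo)&(al*s<lo+.02); print(psi,s,lo,"max z",np.round(np.percentile(p[kk,2],98),3) if kk.sum()>3 else None)
E
```

```text
['side'] 0.15 [-4.17346e+01  5.12000e-01 -1.05000e-02]
['side'] 0.17 [-4.15244e+01  5.13500e-01 -8.50000e-03]
['side'] 0.19 [-4.13971e+01  5.14000e-01 -9.00000e-03]
['top'] 0.15 [-3.09847e+01  5.16000e-01 -1.10000e-02]
['top'] 0.17 [-3.10502e+01  5.16000e-01 -1.10000e-02]
['top'] 0.19 [-3.09996e+01  5.16000e-01 -1.10000e-02]
['side', 'top'] 0.15 [-6.92966e+01  5.15500e-01 -1.10000e-02]
['side', 'top'] 0.17 [-6.88542e+01  5.15500e-01 -1.05000e-02]
['side', 'top'] 0.19 [-6.82747e+01  5.15500e-01 -1.05000e-02]
160 1 0.02 max z 0.077
160 1 0.04 max z 0.002
160 1 0.06 max z 0.004
160 1 0.08 max z 0.093
160 1 0.1 max z 0.12
160 -1 0.02 max z 0.079
160 -1 0.04 max z 0.005
160 -1 0.06 max z 0.004
160 -1 0.08 max z 0.004
160 -1 0.1 max z 0.004
70 1 0.02 max z 0.079
70 1 0.04 max z 0.005
70 1 0.06 max z 0.118
70 1 0.08 max z 0.124
70 1 0.1 max z 0.723
70 -1 0.02 max z 0.078
70 -1 0.04 max z 0.004
70 -1 0.06 max z 0.003
70 -1 0.08 max z 0.004
70 -1 0.1 max z 0.005
```

arm_command(grip=[0.7, 0.7, 0.7, 0.7, 0.7, 0.7, 0.7, 0.7, 0.7, 0.7], xyz=[[0, 0, -3.5], [0, 0, -3.5], [0, 0, -3.5], [0, 0, -3.5], [0, 0, 0], [0, 0, 0], [0, 0, 0], [0, 0, 0], [0, 0, 0], [0, 0, 0]], delta_rot=[[0, 0, 0], [0, 0, 0], [0, 0, 0], [0, 0, 0], [0, 0, 6], [0, 0, 6], [0, 0, 6], [0, 0, 6], [0, 0, 6], [0, 0, 0]])

```text
time: 12.92
tool_pos: [0.4201, -0.1498, 0.3008]
tcp_rot: [-0.0, 0.176, 0.984, 0.0]
force: [-0.3, -0.4, 0.3]
gripper_width: 0.0598
finger_force: 0.0
```

```bash
python3 - <<'E'
from h import *
show();turn(pose(np.radians(160))); need([.5278,.3833,.30])
E
```

```text
t 12.92 p [ 0.4201 -0.1498  0.3008] F [-0.34 -0.43  0.33] w 0.0598 q [-30.   4.  -2.  84.   0. -10.] z [-0.     0.001 -1.   ] x [-0.938  0.346  0.001]
turn deg [ 0.03 -0.03 -0.23] rows 1 each [ 0.03  -0.029 -0.225]
shift cm [ 8.33 53.75  0.11] rows 18 each [0.463 2.986 0.006]
```

arm_command(grip=[0.7, 0.7, 0.7, 0.7, 0.7, 0.7, 0.7, 0.7, 0.7, 0.7, 0.7, 0.7], xyz=[[0.46, 3, 0], [0.46, 3, 0], [0.46, 3, 0], [0.46, 3, 0], [0.46, 3, 0], [0.46, 3, 0], [0.46, 3, 0], [0.46, 3, 0], [0.46, 3, 0], [0.46, 3, 0], [0.46, 3, 0], [0.46, 3, 0]], delta_rot=[[0, 0, 0], [0, 0, 0], [0, 0, 0], [0, 0, 0], [0, 0, 0], [0, 0, 0], [0, 0, 0], [0, 0, 0], [0, 0, 0], [0, 0, 0], [0, 0, 0], [0, 0, 0]])

```text
time: 13.92
tool_pos: [0.4911, 0.209, 0.3009]
tcp_rot: [-0.0, 0.171, 0.985, -0.0]
force: [0.5, -1.1, 0.3]
gripper_width: 0.0597
finger_force: 0.0
```

arm_command(grip=[0.7, 0.7, 0.7, 0.7, 0.7, 0.7, 0.7], xyz=[[0.46, 3, 0], [0.46, 3, 0], [0.46, 3, 0], [0.46, 3, 0], [0.46, 3, 0], [0.46, 2.7, 0], [0, 0, 0]], delta_rot=[[0, 0, 0], [0, 0, 0], [0, 0, 0], [0, 0, 0], [0, 0, 0], [0, 0, 0], [0, 0, 0]])

```text
time: 14.5
tool_pos: [0.5258, 0.3872, 0.2991]
tcp_rot: [-0.001, 0.17, 0.985, -0.0]
force: [0.9, 0.7, -0.4]
gripper_width: 0.0599
finger_force: 0.0
```

```bash
python3 - <<'E'
from h import *
show();turn(pose(np.radians(160))); need([.5278,.3833,.101])
E
```

```text
t 14.5 p [0.5258 0.3872 0.2991] F [ 0.93  0.66 -0.41] w 0.0599 q [29. 25. 27. 92.  0. 49.] z [-0.002 -0.    -1.   ] x [-0.942  0.335  0.002]
turn deg [-0.04 -0.09  0.43] rows 1 each [-0.039 -0.092  0.427]
shift cm [-0.36 -0.29 19.81] rows 7 each [-0.051 -0.042  2.829]
```

arm_command(grip=[0.7, 0.7, 0.7, 0.7, 0.7, 0.7, 0.7, 0.7, 0.7, 0.7, 0.7, 0.7], xyz=[[-0.36, -0.29, 0], [0, 0, 2.5], [0, 0, 3], [0, 0, 3], [0, 0, 2.5], [0, 0, 1.5], [0, 0, 1.5], [0, 0, 1.5], [0, 0, 1.5], [0, 0, 1.5], [0, 0, 1.3], [0, 0, 0]], delta_rot=[[0, 0, 0.4], [0, 0, 0], [0, 0, 0], [0, 0, 0], [0, 0, 0], [0, 0, 0], [0, 0, 0], [0, 0, 0], [0, 0, 0], [0, 0, 0], [0, 0, 0], [0, 0, 0]])

```text
time: 15.5
tool_pos: [0.5271, 0.3771, 0.1009]
tcp_rot: [-0.001, 0.176, 0.984, -0.001]
force: [-0.2, -0.2, 0.3]
gripper_width: 0.0592
finger_force: 0.0
```

```bash
python3 - <<'E'
from h import *
show();need([.5278,.3833,.101])
E
```

```text
t 15.5 p [0.5271 0.3771 0.1009] F [-0.18 -0.23  0.32] w 0.0592 q [28. 28.  2. 64. -0. 49.] z [-0.003 -0.002 -1.   ] x [-0.938  0.347  0.002]
shift cm [ 0.15  0.6  -0.01] rows 1 each [ 0.151  0.6   -0.01 ]
```

arm_command(grip=[0.3, 0, 0, 0, 0, 0, 0, 0], xyz=[[0, 0, 0], [0, 0, 0], [0, 0, 0], [0, 0, 0], [0, 0, 0], [0, 0, 0], [0, 0, 0], [0, 0, 0]], delta_rot=[[0, 0, 0], [0, 0, 0], [0, 0, 0], [0, 0, 0], [0, 0, 0], [0, 0, 0], [0, 0, 0], [0, 0, 0]], force=60)

```text
time: 16.17
tool_pos: [0.5289, 0.3794, 0.1049]
tcp_rot: [0.002, 0.177, 0.984, 0.001]
force: [1.2, -0.2, 5.7]
gripper_width: 0.0232
finger_force: 58.9
```

```bash
python3 - <<'E'
from h import *
show();print(get_state()["ft_torque"])
f=grab_frame("side");cv2.imwrite("pics/g3.png",cv2.resize(f["image"][250:370,140:290,::-1],(700,560)))
E
```

```text
t 16.17 p [0.5289 0.3794 0.1049] F [ 1.19 -0.22  5.67] w 0.0232 q [28. 28.  2. 64. -0. 49.] z [ 0.003  0.001 -1.   ] x [-0.938  0.348 -0.003]
[-0.22029319 -0.19466195  0.03127636]
```

View pics/g3.png

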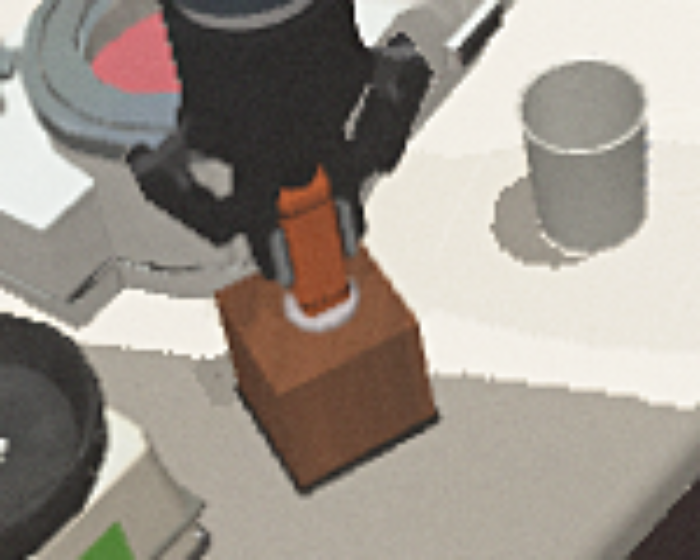

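The picture shows the fingers on the handle just above the collar, with the tool upright and seated. I let it settle and check the reading noise.

arm_command(grip=[0, 0, 0], xyz=[[0, 0, 0], [0, 0, 0], [0, 0, 0]], delta_rot=[[0, 0, 0], [0, 0, 0], [0, 0, 0]])

```text
time: 16.47
tool_pos: [0.5289, 0.3794, 0.1049]
tcp_rot: [0.001, 0.177, 0.984, 0.001]
force: [1.3, -0.5, 7.1]
gripper_width: 0.0233
finger_force: 59.0
```

```bash
python3 - <<'E'
from h import *
for i in range(3): show();grab_frame("top")
print(get_state()["ft_torque"])
E
```

```text
t 16.47 p [0.5289 0.3794 0.1049] F [ 1.33 -0.51  7.1 ] w 0.0233 q [28. 28.  2. 64. -0. 49.] z [ 0.003  0.001 -1.   ] x [-0.938  0.348 -0.003]
t 16.52 p [0.5289 0.3794 0.1048] F [ 1.48 -0.5   6.62] w 0.0232 q [28. 28.  2. 64. -0. 49.] z [ 0.003  0.001 -1.   ] x [-0.938  0.348 -0.003]
t 16.57 p [0.5289 0.3794 0.1049] F [0.62 0.04 6.85] w 0.0234 q [28. 28.  2. 64. -0. 49.] z [ 0.003  0.001 -1.   ] x [-0.938  0.348 -0.003]
[-0.17954885 -0.17912813  0.04708192]
```

arm_command(grip=[0, 0, 0, 0, 0, 0, 0, 0, 0, 0], xyz=[[0, 0, -0.4], [0, 0, -0.8], [0, 0, -1], [0, 0, -1.5], [0, 0, -2], [0, 0, -2], [0, 0, -3], [0, 0, -3], [0, 0, -3], [0, 0, -3]], delta_rot=[[0, 0, 0], [0, 0, 0], [0, 0, 0], [0, 0, 0], [0, 0, 0], [0, 0, 0], [0, 0, 0], [0, 0, 0], [0, 0, 0], [0, 0, 0]])

```text
time: 17.45
tool_pos: [0.5271, 0.3786, 0.3028]
tcp_rot: [0.0, 0.177, 0.984, -0.0]
force: [-0.1, 0.6, -2.1]
gripper_width: 0.023
finger_force: 59.3
```

```bash
python3 - <<'E'
from h import *
show(); need([.42,.15,.32]); turn(pose(np.radians(160),.17,np.radians(35)))
F={n:grab_frame(n) for n in("side","top")}
s=get_state();Rm=rot().as_matrix();tip=s["tool_pos"]+.0919*Rm[:,2]
P={}
for t in("tip_point","tool_collar"):
    e=tip if t=="tip_point" else tip-.062*Rm[:,2]
    for n in F:
        r=pinpoint(t,n); P[n]=r[0]["location"] if r else None
        print(t,n,[(np.round(x["location"],1),round(x["confidence"],2)) for x in r[:2]],"exp",proj(F[n],e))
    if P["side"] is not None and P["top"] is not None:
        q,err=tri(F["side"],P["side"],F["top"],P["top"]);print(q,err,"exp",e,"tool-frame diff mm",Rm.T@(q-e)*1000)
E
```

```text
t 17.45 p [0.5271 0.3786 0.3028] F [-0.1   0.64 -2.12] w 0.023 q [28. 25. 27. 92. -0. 49.] z [ 0.    -0.001 -1.   ] x [-0.938  0.348 -0.001]
shift cm [  2.09 -25.16  -1.71] rows 9 each [ 0.233 -2.796 -0.19 ]
turn deg [-17.48 -30.3   -0.33] rows 6 each [-2.913 -5.05  -0.055]
tip_point side [(array([201.4, 269.9]), 0.48)] exp [[197.54742774 267.81044054]]
tip_point top [(array([322.5, 197.8]), 0.5), (array([340.1, 200.6]), 0.28)] exp [[172.61970904 192.00971083]]
[ 0.64475505  0.11577925 -0.05895527] 0.2889843675167414 exp [0.52910612 0.37960231 0.21470926] tool-frame diff mm [-198.56939166 -208.68563591  273.66048315]
tool_collar side [] exp [[192.65936449 244.43815642]]
tool_collar top [(array([157. , 189.1]), 0.6)] exp [[162.21530834 188.6771844 ]]
```

arm_command(grip=[0, 0, 0, 0, 0, 0, 0, 0, 0, 0], xyz=[[0.23, -2.8, -0.19], [0.23, -2.8, -0.19], [0.23, -2.8, -0.19], [0.23, -2.8, -0.19], [0.23, -2.8, -0.19], [0.23, -2.8, -0.19], [0.23, -2.8, -0.19], [0.23, -2.8, -0.19], [0.23, -2.8, -0.19], [0, 0, 0]], delta_rot=[[0, 0, 0], [0, 0, 0], [0, 0, 0], [0, 0, 0], [0, 0, 0], [0, 0, 0], [0, 0, 0], [0, 0, 0], [0, 0, 0], [0, 0, 0]])

```text
time: 18.58
tool_pos: [0.4184, 0.1472, 0.3173]
tcp_rot: [-0.0, 0.178, 0.984, -0.001]
force: [-0.1, 0.6, -0.9]
gripper_width: 0.0235
finger_force: 59.8
```

arm_command(grip=[0, 0, 0, 0, 0, 0, 0, 0, 0], xyz=[[0, 0, 0], [0, 0, 0], [0, 0, 0], [0, 0, 0], [0, 0, 0], [0, 0, 0], [0, 0, 0], [0, 0, 0], [0, 0, 0]], delta_rot=[[-2.5, -4.33, -0.05], [-2.5, -4.33, -0.05], [-2.5, -4.33, -0.05], [-2.5, -4.33, -0.05], [-2.5, -4.33, -0.05], [-2.5, -4.33, -0.05], [-2.5, -4.33, -0.05], [0, 0, 0], [0, 0, 0]])

```text
time: 19.33
tool_pos: [0.4193, 0.1501, 0.3163]
tcp_rot: [0.282, 0.166, 0.94, 0.102]
force: [0.7, 0.0, -1.3]
gripper_width: 0.0236
finger_force: 60.0
```

```bash
cat > ring.py <<'E'
from fit import *
YAW=.17;a=axis(YAW);u=np.array([.819*np.cos(YAW),.819*np.sin(YAW),.574]);v=np.cross(a,u);m=np.array([.515,-.0108,.125])
def rim(k,th0=None,r=.031):
    t=np.radians((TH0 if th0 is None else th0)-k);return m+r*(np.cos(t)*u+np.sin(t)*v)  # clockwise seen from +a
TH0=28.
E
python3 - <<'E'
from ring import *
show();turn(pose(np.radians(160),YAW,np.radians(35)))
# red mark on rim angle
for n,(x,y) in dict(side=(306,202),top=(322,192)).items():
    f=grab_frame(n);I=f["image"].astype(int);red=box((I[...,0]-np.maximum(I[...,1],I[...,2])>28),x,y,12)
    vv,uu=np.nonzero(red);o,d=ray(f,np.c_[uu,vv])
    # intersect with rim plane and with cylinder r=.037
    s=((m-o)@a)/(d@a);P=o+d*s[:,None]-m;r=np.hypot(P@u,P@v);k=(r>.029)&(r<.0365)
    print(n,"plane",k.sum(),np.round(np.degrees(np.arctan2(P[k]@v,P[k]@u)),1))
    q=o-m;qp=q-a*(q@a);dp=d-np.outer(d@a,a);A=(dp**2).sum(1);B=dp@qp;C=qp@qp-.037**2;D=B*B-A*C;k=D>0
    t=(-B[k]-np.sqrt(D[k]))/A[k];X=q+d[k]*t[:,None];h=X@a;kk=(h<-.001)&(h>-.04);print(n,"cyl",kk.sum(),np.round(np.degrees(np.arctan2(X[kk]@v,X[kk]@u)),1),np.round(h[kk]*1000))
need(rim(0)+(.0919+.03)*a)
E
```

```text
t 19.33 p [0.4193 0.1501 0.3163] F [ 0.67  0.03 -1.27] w 0.0236 q [  8. -19. -29.  45.   1.  29.] z [ 0.563  0.098 -0.821] x [-0.786  0.368 -0.496]
turn deg [-0.02 -0.15 -0.01] rows 1 each [-0.017 -0.15  -0.009]
side plane 29 [-32.7 -37.8 -43.  -14.8 -19.7 -24.8 -30.2 -35.8 -41.5 -47.1  -6.5 -11.1
 -16.1 -21.5 -27.3 -33.4 -39.6 -45.8   1.9  -2.2  -6.8 -12.    6.5   2.5
  -2.1  14.8  19.7  16.8  13.3]
side cyl 14 [13.  27.4 32.2 36.6 27.6 32.4 36.8 27.7 32.6 36.9 27.9 32.8 37.1 37.3] [ -3. -15. -10.  -5. -20. -15. -10. -25. -20. -15. -31. -25. -20. -26.]
top plane 8 [18.5 28.1 24.6 20.8 16.6 31.1 27.5 23.5]
top cyl 15 [22.7 18.3 28.1 23.5 19.1 29.  24.3 19.9 29.8 25.2 20.7 30.6 26.  21.5
 26.8] [-31. -28. -29. -26. -23. -24. -20. -17. -18. -15. -12. -13.  -9.  -6.
  -4.]
shift cm [ -5.36 -15.37   7.32] rows 6 each [-0.894 -2.562  1.219]
```

arm_command(grip=[0, 0, 0, 0, 0, 0, 0, 0, 0], xyz=[[-0.77, -2.2, 1.05], [-0.77, -2.2, 1.05], [-0.77, -2.2, 1.05], [-0.77, -2.2, 1.05], [-0.77, -2.2, 1.05], [-0.77, -2.2, 1.05], [-0.74, -2.17, 1.02], [0, 0, 0], [0, 0, 0]], delta_rot=[[0, -0.15, 0], [0, 0, 0], [0, 0, 0], [0, 0, 0], [0, 0, 0], [0, 0, 0], [0, 0, 0], [0, 0, 0], [0, 0, 0]])

```text
time: 20.18
tool_pos: [0.4665, -0.0063, 0.2398]
tcp_rot: [0.283, 0.168, 0.939, 0.102]
force: [-0.3, -0.5, -1.2]
gripper_width: 0.023
finger_force: 60.0
```

```bash
python3 - <<'E'
from ring import *
show();turn(pose(np.radians(160),YAW,np.radians(35)));need(rim(0)+(.0919+.03)*a)
s=get_state();Rm=rot().as_matrix();tip=s["tool_pos"]+.0919*Rm[:,2]
F={n:grab_frame(n) for n in("side","top")};out=[]
for n,(x,y) in dict(side=(318,195),top=(325,195)).items():
    for t,z in(("tip_point",0),("tool_collar",.062)): 
        r=pinpoint(t,n);print(t,n,[(np.round(q["location"],1),round(q["confidence"],2)) for q in r[:2]],"exp",proj(F[n],tip-z*Rm[:,2])[0].round(1))
    I=cv2.resize(F[n]["image"][y-40:y+40,x-40:x+40],(800,800),interpolation=cv2.INTER_CUBIC).copy()
    w=lambda P:((proj(F[n],P)-[x-40,y-40]+.5)*10).round().astype(np.int32)
    cv2.polylines(I,[w(circ(m,a,.031,60))],True,(0,255,0),1)
    for sx in(.0065,-.0065): 
        pass
    for c,r in((tip-Rm[:,2]*.062,.017),(tip-Rm[:,2]*.068,.017),(tip-Rm[:,2]*.022,.0065)): cv2.polylines(I,[w(circ(c,a,r,30))],True,(255,255,0),1)
    cv2.drawMarker(I,tuple(w(tip)[0].tolist()),(255,0,255),0,20,1);cv2.drawMarker(I,tuple(w(rim(0))[0].tolist()),(0,255,255),0,20,1);out.append(I[:,:,::-1])
cv2.imwrite("pics/tip1.png",cv2.resize(np.hstack(out),(800,400),interpolation=cv2.INTER_AREA))
E
```

```text
t 20.18 p [ 0.4665 -0.0063  0.2398] F [-0.35 -0.46 -1.25] w 0.023 q [-23. -14. -37.  37.  18.   2.] z [ 0.565  0.096 -0.819] x [-0.784  0.372 -0.497]
turn deg [-0.04  0.   -0.22] rows 1 each [-0.039  0.003 -0.224]
shift cm [ 0.09  0.17 -0.09] rows 1 each [ 0.093  0.168 -0.093]
tip_point side [] exp [315.3 195.9]
tool_collar side [(array([328.5, 183. ]), 0.67)] exp [328.7 183.1]
tip_point top [(array([316.9, 200.7]), 0.42)] exp [322.9 200.4]
tool_collar top [(array([322.2, 212.1]), 0.75)] exp [325.1 212.2]
```

View pics/tip1.png

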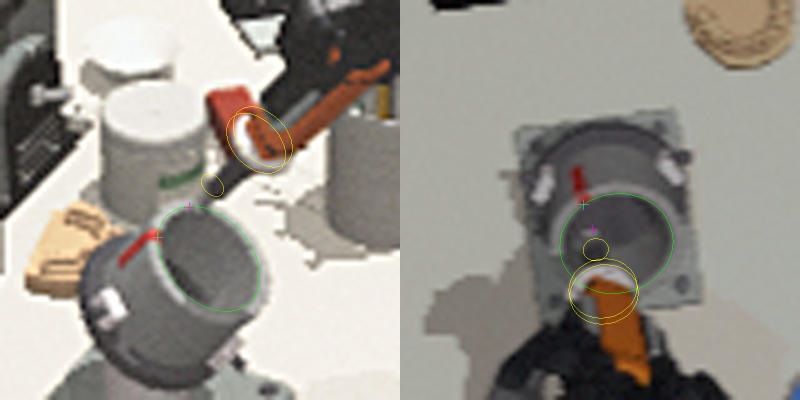

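```bash
python3 - <<'E'
from ring import *
s=get_state();Rm=rot().as_matrix();O=s["tool_pos"]
for n,(x,y) in dict(side=(335,175),top=(325,205)).items():
    f=grab_frame(n);I=f["image"].astype(int);h=hsv(f)
    msk=box((h[...,0]>=4)&(h[...,0]<=15)&(h[...,1]>130)&(I[...,0]-I[...,2]>35),x,y,34)
    p=(cloud(f,msk)-O)@Rm*1000   # tool frame mm; tool z down to tip
    k=(p[:,2]>-60)&(p[:,2]<24)&(abs(p[:,0])<24)&(abs(p[:,1])<24);p=p[k];print(n,len(p),np.percentile(p,[5,50,95],axis=0).round(1).tolist())
    for lo in range(-60,24,12):
        q=p[(p[:,2]>=lo)&(p[:,2]<lo+12)]
        if len(q)>3: print("  z",lo,len(q),"x",np.percentile(q[:,0],[10,50,90]).round(1),"y",np.percentile(q[:,1],[10,50,90]).round(1))
    wht=box((I.min(2)>150)&(h[...,1]<40),x,y,40);p=(cloud(f,wht)-O)@Rm*1000;k=(abs(p[:,2]-27)<9)&(np.hypot(p[:,0],p[:,1])<26);p=p[k]
    if k.sum()>5: print("  white",k.sum(),np.percentile(p,[0,50,100],axis=0).round(1).tolist())
    c=cloud(f,np.ones((400,640),bool));c=(c-O)@Rm*1000
    for lo,hi in((34,46),(46,58),(58,70),(72,80),(80,88),(88,96)):
        q=c[(c[:,2]>=lo)&(c[:,2]<hi)&(np.hypot(c[:,0],c[:,1])<18)];print("  axial",lo,len(q),q.mean(0).round(1) if len(q) else "")
    y0,x0=(160,296) if n=="side" else (180,300)
    cv2.imwrite(f"pics/z{n}.png",cv2.resize(f["image"][y0:y0+45,x0:x0+45,::-1],(400,400),interpolation=cv2.INTER_CUBIC))
cv2.imwrite("pics/z.png",np.hstack([cv2.imread("pics/zside.png"),cv2.imread("pics/ztop.png")]))
E
```

```text
side 146 [[-2.4, -7.1, -55.4], [14.3, 7.9, -11.6], [15.9, 11.9, 17.8]]
  z -60 22 x [ 0.4 14.  15.1] y [-7.7  3.6 10.8]
  z -48 19 x [13.7 14.8 15.7] y [-4.7  4.3  8.7]
  z -36 15 x [13.1 14.6 15.3] y [-4.6  3.2 10.1]
  z -24 17 x [13.1 15.  15.7] y [-4.2  5.4  9.5]
  z -12 18 x [12.9 14.7 15.6] y [-2.6  6.   9.8]
  z 0 33 x [-2.9 11.6 15.4] y [ 2.6 10.  12.1]
  z 12 22 x [-3.6  4.6 14.8] y [ 4.9  9.8 11.2]
  white 37 [[-11.0, -10.1, 19.9], [7.3, 11.9, 23.6], [19.8, 17.2, 29.0]]
  axial 34 13 [ 5.5  2.8 42.2]
  axial 46 21 [ 5.6  3.5 51.5]
  axial 58 17 [ 4.9  3.9 63.4]
  axial 72 7 [ 4.5  2.4 76.9]
  axial 80 7 [ 4.6  1.1 82.7]
  axial 88 1 [ 4.6  1.5 88.3]
top 145 [[-12.3, -10.1, -57.1], [-11.1, -0.4, -25.2], [-8.0, 10.1, 13.5]]
  z -60 25 x [-11.5 -10.2  -7.6] y [-10.5  -4.6   2.2]
  z -48 27 x [-11.8 -10.9 -10. ] y [-8.6 -0.4  8.7]
  z -36 22 x [-12.2 -11.5 -10.2] y [-6.2  2.1  7.9]
  z -24 21 x [-12.1 -11.4 -10.4] y [-9.  -0.5  6.8]
  z -12 21 x [-12.3 -11.4 -10.1] y [-7.9 -0.1  7.6]
  z 0 19 x [-11.7 -11.3  -9.9] y [-6.7  2.   9.3]
  z 12 10 x [-11.4 -10.6  -7.3] y [-1.9  7.1 10.3]
  white 18 [[-15.0, -7.5, 20.9], [-11.4, 4.4, 23.4], [-0.0, 15.2, 25.9]]
  axial 34 0 
  axial 46 11 [-3.3  1.7 53.1]
  axial 58 9 [-3.2  1.2 63.4]
  axial 72 2 [-2.2 -2.2 75.9]
  axial 80 8 [-0.8  0.4 83.5]
  axial 88 0
```

View pics/z.png

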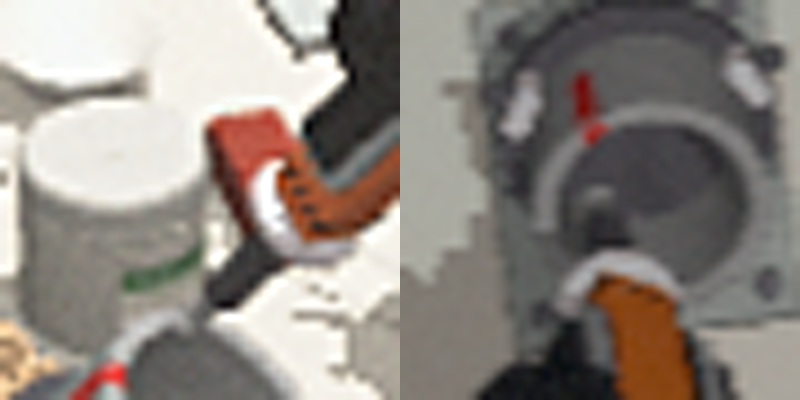

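The two views show the tool's axis parallel to the gripper's, offset about +1.5 mm along tool x, with the tip above the rim near the mark. I refine the ring centre from this and go to hover over rim0.

```bash
sed -i 's/m=np.array(.*/m=np.array([.5148,-.0100,.125])/; s/TH0=28./TH0=27./' ring.py; cat >> ring.py <<'E'
def tcp(k,h,r=.031):
    Rt=pose(np.radians(160),YAW,np.radians(35)).as_matrix();return rim(k,r=r)-.0015*Rt[:,0]+(.0919+h)*a
def fa(): return round(float(get_state()["force"]@a),2)
E
python3 - <<'E'
from ring import *
need(tcp(0,.006));print(fa())
E
```

```text
shift cm [-0.16 -0.02  2.43] rows 1 each [-0.16  -0.025  2.433]
-1.27
```

arm_command(grip=[0, 0, 0, 0, 0, 0], xyz=[[-0.16, -0.02, 0.6], [0, 0, 0.8], [0, 0, 0.7], [0, 0, 0.3], [0, 0, 0], [0, 0, 0]], delta_rot=[[0, 0, -0.2], [0, 0, 0], [0, 0, 0], [0, 0, 0], [0, 0, 0], [0, 0, 0]])

```text
time: 21.08
tool_pos: [0.4803, -0.0029, 0.2212]
tcp_rot: [0.284, 0.164, 0.939, 0.102]
force: [0.0, -0.4, -2.5]
gripper_width: 0.0233
finger_force: 60.1
```

```bash
python3 - <<'E'
from ring import *
show();need(tcp(0,0));print(fa())
turn(pose(np.radians(160),YAW,np.radians(35)))
E
```

```text
t 21.08 p [ 0.4803 -0.0029  0.2212] F [ 0.04 -0.39 -2.51] w 0.0233 q [-21. -12. -38.  33.  17.   3.] z [ 0.567  0.097 -0.818] x [-0.785  0.366 -0.5  ]
shift cm [-0.03  0.07  0.57] rows 1 each [-0.027  0.071  0.566]
-2.04
turn deg [0.07 0.1  0.19] rows 1 each [0.068 0.1   0.186]
```

arm_command(grip=[0, 0, 0, 0], xyz=[[-0.03, 0.06, 0.2], [0, 0, 0.2], [0, 0, 0], [0, 0, 0]], delta_rot=[[0, 0, 0], [0, 0, 0], [0, 0, 0], [0, 0, 0]])

```text
time: 21.42
tool_pos: [0.483, -0.0022, 0.2187]
tcp_rot: [0.285, 0.164, 0.939, 0.101]
force: [1.2, -0.6, -1.9]
gripper_width: 0.0235
finger_force: 60.1
```

arm_command(grip=[0, 0, 0], xyz=[[0, 0, 0.2], [0, 0, 0], [0, 0, 0]], delta_rot=[[0, 0, 0], [0, 0, 0], [0, 0, 0]])

```text
time: 21.67
tool_pos: [0.4842, -0.002, 0.217]
tcp_rot: [0.285, 0.164, 0.939, 0.101]
force: [0.5, -0.5, -1.6]
gripper_width: 0.0232
finger_force: 60.1
```

arm_command(grip=[0, 0, 0], xyz=[[0, 0, 0.2], [0, 0, 0], [0, 0, 0]], delta_rot=[[0, 0, 0], [0, 0, 0], [0, 0, 0]])

```text
time: 21.92
tool_pos: [0.4854, -0.0018, 0.2155]
tcp_rot: [0.285, 0.164, 0.939, 0.101]
force: [-1.5, -0.3, -0.8]
gripper_width: 0.0234
finger_force: 60.2
```

```bash
python3 - <<'E'
from ring import *
show();need(tcp(0,0));print(fa(),a)
E
```

```text
t 21.92 p [ 0.4854 -0.0018  0.2155] F [-1.51 -0.35 -0.77] w 0.0234 q [-21. -11. -39.  31.  17.   4.] z [ 0.568  0.097 -0.817] x [-0.784  0.366 -0.501]
shift cm [ 0.05  0.01 -0.19] rows 1 each [ 0.046  0.009 -0.194]
0.26 [-0.5653082  -0.09703901  0.81915204]
```

```bash
cat > plan.py <<'E'
from ring import *
def plan(k0,k1,n=6):
    Rt=rot().as_matrix();P=np.array([rim(k) for k in np.linspace(k0,k1,n+1)]);L=np.round((P-P[0])@Rt*100/2,2)
    print(k0,"->",k1,[d.tolist() for d in np.round(np.diff(L,axis=0)[:,:2],2)])
E
python3 - <<'E'
from plan import *
for k in range(0,360,45): plan(k,k+45)
E
```

```text
0 -> 45 [[-0.16, -0.12], [-0.15, -0.15], [-0.12, -0.16], [-0.1, -0.17], [-0.08, -0.19], [-0.05, -0.19]]
45 -> 90 [[-0.03, -0.2], [0.0, -0.2], [0.03, -0.2], [0.05, -0.2], [0.07, -0.19], [0.11, -0.17]]
90 -> 135 [[0.12, -0.16], [0.15, -0.15], [0.16, -0.12], [0.17, -0.1], [0.19, -0.08], [0.19, -0.05]]
135 -> 180 [[0.2, -0.03], [0.2, 0.0], [0.2, 0.03], [0.2, 0.05], [0.19, 0.07], [0.17, 0.11]]
180 -> 225 [[0.16, 0.12], [0.15, 0.15], [0.12, 0.16], [0.1, 0.17], [0.08, 0.19], [0.05, 0.19]]
225 -> 270 [[0.03, 0.2], [0.0, 0.2], [-0.03, 0.2], [-0.05, 0.2], [-0.07, 0.19], [-0.11, 0.17]]
270 -> 315 [[-0.12, 0.16], [-0.15, 0.15], [-0.16, 0.12], [-0.17, 0.1], [-0.19, 0.08], [-0.19, 0.05]]
315 -> 360 [[-0.2, 0.03], [-0.2, 0.0], [-0.2, -0.03], [-0.2, -0.05], [-0.19, -0.07], [-0.17, -0.11]]
```

arm_command(grip=[0, 0, 0], xyz=[[0.05, 0.01, 0.08], [0, 0, 0.07], [0, 0, 0]], delta_rot=[[0, 0, 0], [0, 0, 0], [0, 0, 0]])

```text
time: 22.17
tool_pos: [0.486, -0.0015, 0.2142]
tcp_rot: [0.285, 0.164, 0.939, 0.101]
force: [-0.6, -0.0, 0.8]
gripper_width: 0.0236
finger_force: 60.4
```

arm_command(grip=[0, 0, 0, 0, 0, 0, 0, 0, 0, 0, 0, 0], xyz=[[-0.16, -0.12, 0], [-0.16, -0.12, 0], [-0.15, -0.15, 0], [-0.15, -0.15, 0], [-0.12, -0.16, 0], [-0.12, -0.16, 0], [-0.1, -0.17, 0], [-0.1, -0.17, 0], [-0.08, -0.19, 0], [-0.08, -0.19, 0], [-0.05, -0.19, 0], [-0.05, -0.19, 0]], delta_rot=[[0, 0, 0], [0, 0, 0], [0, 0, 0], [0, 0, 0], [0, 0, 0], [0, 0, 0], [0, 0, 0], [0, 0, 0], [0, 0, 0], [0, 0, 0], [0, 0, 0], [0, 0, 0]])

```text
time: 23.17
tool_pos: [0.4913, -0.0246, 0.2151]
tcp_rot: [0.285, 0.164, 0.939, 0.101]
force: [-1.8, 1.8, 0.9]
gripper_width: 0.0235
finger_force: 60.3
```

```bash
cat > chk.py <<'E'
from ring import *
import sys
k=float(sys.argv[1]);s=get_state();need(tcp(k,-.0034));print("fa",fa(),"F",np.round(s["force"],2))
P=s["tool_pos"]-tcp(0,0)+rim(0)-m;print("angle",TH0-np.degrees(np.arctan2(P@v,P@u)),"r",np.hypot(P@u,P@v)*1e3,"h",P@a*1e3);turn(pose(np.radians(160),YAW,np.radians(35)))
E
python3 chk.py 45
```

```text
shift cm [-0.01  0.01 -0.  ] rows 1 each [-0.006  0.013 -0.001]
fa 1.62 F [-1.84  1.77  0.91]
angle 45.21775091210602 r 30.919006492407895 h -3.3982403550289266
turn deg [0.06 0.17 0.19] rows 1 each [0.063 0.17  0.191]
```

arm_command(grip=[0, 0, 0, 0, 0, 0, 0, 0, 0, 0, 0, 0], xyz=[[-0.03, -0.2, 0], [-0.03, -0.2, 0], [0, -0.2, 0], [0, -0.2, 0], [0.03, -0.2, 0], [0.03, -0.2, 0], [0.05, -0.2, 0], [0.05, -0.2, 0], [0.07, -0.19, 0], [0.07, -0.19, 0], [0.11, -0.17, 0], [0.11, -0.17, 0]], delta_rot=[[0, 0, 0], [0, 0, 0], [0, 0, 0], [0, 0, 0], [0, 0, 0], [0, 0, 0], [0, 0, 0], [0, 0, 0], [0, 0, 0], [0, 0, 0], [0, 0, 0], [0, 0, 0]])

```text
time: 24.17
tool_pos: [0.4818, -0.0444, 0.2062]
tcp_rot: [0.285, 0.164, 0.939, 0.101]
force: [-0.6, 1.0, 1.5]
gripper_width: 0.0229
finger_force: 60.3
```

```bash
python3 chk.py 90
```

```text
shift cm [-0.02  0.01 -0.  ] rows 1 each [-0.024  0.005 -0.001]
fa 1.48 F [-0.62  1.02  1.5 ]
angle 90.32730235635516 r 30.835570884786762 h -3.4084594516944704
turn deg [0.06 0.18 0.19] rows 1 each [0.056 0.18  0.194]
```

arm_command(grip=[0, 0, 0, 0, 0, 0, 0, 0, 0, 0, 0, 0], xyz=[[0.12, -0.16, 0], [0.12, -0.16, 0], [0.15, -0.15, 0], [0.15, -0.15, 0], [0.16, -0.12, 0], [0.16, -0.12, 0], [0.17, -0.1, 0], [0.17, -0.1, 0], [0.19, -0.08, 0], [0.19, -0.08, 0], [0.19, -0.05, 0], [0.19, -0.05, 0]], delta_rot=[[0, 0, 0], [0, 0, 0], [0, 0, 0], [0, 0, 0], [0, 0, 0], [0, 0, 0], [0, 0, 0], [0, 0, 0], [0, 0, 0], [0, 0, 0], [0, 0, 0], [0, 0, 0]])

```text
time: 25.17
tool_pos: [0.463, -0.0493, 0.1925]
tcp_rot: [0.285, 0.164, 0.939, 0.101]
force: [0.4, -0.1, 0.3]
gripper_width: 0.023
finger_force: 60.5
```

```bash
python3 chk.py 135
```

```text
shift cm [-0.03 -0.01 -0.01] rows 1 each [-0.033 -0.014 -0.01 ]
fa 0.03 F [ 0.4  -0.09  0.3 ]
angle 135.55019479547383 r 30.80374417042983 h -3.5022791688511745
turn deg [0.05 0.17 0.19] rows 1 each [0.054 0.171 0.189]
```

arm_command(grip=[0, 0, 0, 0, 0, 0, 0, 0, 0, 0, 0, 0], xyz=[[0.2, -0.03, 0.02], [0.2, -0.03, 0.02], [0.2, 0, 0.02], [0.2, 0, 0], [0.2, 0.03, 0], [0.2, 0.03, 0], [0.2, 0.05, 0], [0.2, 0.05, 0], [0.19, 0.07, 0], [0.19, 0.07, 0], [0.17, 0.11, 0], [0.17, 0.11, 0]], delta_rot=[[0, 0, 0], [0, 0, 0], [0, 0, 0], [0, 0, 0], [0, 0, 0], [0, 0, 0], [0, 0, 0], [0, 0, 0], [0, 0, 0], [0, 0, 0], [0, 0, 0], [0, 0, 0]])

```text
time: 26.17
tool_pos: [0.4463, -0.0363, 0.1816]
tcp_rot: [0.285, 0.164, 0.939, 0.101]
force: [-1.2, -1.6, 1.5]
gripper_width: 0.0231
finger_force: 60.6
```

```bash
python3 chk.py 180
```

```text
shift cm [-0.04 -0.03 -0.08] rows 1 each [-0.04  -0.034 -0.079]
fa 2.08 F [-1.2  -1.61  1.52]
angle 180.95584633996197 r 30.948430891283735 h -4.205077669396887
turn deg [0.04 0.15 0.19] rows 1 each [0.044 0.152 0.186]
```

arm_command(grip=[0, 0, 0, 0, 0, 0, 0, 0, 0, 0, 0, 0], xyz=[[0.15, 0.11, -0.02], [0.15, 0.11, -0.02], [0.14, 0.14, -0.01], [0.14, 0.15, 0], [0.12, 0.16, 0], [0.12, 0.16, 0], [0.1, 0.17, 0], [0.1, 0.17, 0], [0.08, 0.19, 0], [0.08, 0.19, 0], [0.05, 0.19, 0], [0.05, 0.19, 0]], delta_rot=[[0, 0, 0], [0, 0, 0], [0, 0, 0], [0, 0, 0], [0, 0, 0], [0, 0, 0], [0, 0, 0], [0, 0, 0], [0, 0, 0], [0, 0, 0], [0, 0, 0], [0, 0, 0]])

```text
time: 27.17
tool_pos: [0.4408, -0.0136, 0.1811]
tcp_rot: [0.284, 0.164, 0.939, 0.101]
force: [-1.2, -1.7, 0.4]
gripper_width: 0.0233
finger_force: 60.6
```

```bash
python3 chk.py 225
```

```text
shift cm [ 0.01 -0.02 -0.03] rows 1 each [ 0.01  -0.015 -0.034]
fa 1.12 F [-1.15 -1.69  0.37]
angle -134.76320248735172 r 30.876640246465776 h -3.750463326618492
turn deg [0.06 0.14 0.19] rows 1 each [0.059 0.142 0.186]
```

Steady at about 2.5 N, so I continue.

arm_command(grip=[0, 0, 0, 0, 0, 0, 0, 0, 0, 0, 0, 0], xyz=[[0.03, 0.2, 0], [0.03, 0.2, 0], [0, 0.2, 0], [0, 0.2, 0], [-0.03, 0.2, 0], [-0.03, 0.2, 0], [-0.05, 0.2, 0], [-0.05, 0.2, 0], [-0.07, 0.19, 0], [-0.07, 0.19, 0], [-0.11, 0.17, 0], [-0.11, 0.17, 0]], delta_rot=[[0, 0, 0], [0, 0, 0], [0, 0, 0], [0, 0, 0], [0, 0, 0], [0, 0, 0], [0, 0, 0], [0, 0, 0], [0, 0, 0], [0, 0, 0], [0, 0, 0], [0, 0, 0]])

```text
time: 28.17
tool_pos: [0.4504, 0.0061, 0.1901]
tcp_rot: [0.284, 0.164, 0.939, 0.101]
force: [-1.9, -1.7, -1.1]
gripper_width: 0.0231
finger_force: 60.5
```

```bash
python3 chk.py 270
```

```text
shift cm [ 0.04 -0.01 -0.03] rows 1 each [ 0.037 -0.008 -0.03 ]
fa 0.38 F [-1.93 -1.75 -1.07]
angle -89.49258388823765 r 30.74967136553476 h -3.7039161959938576
turn deg [0.07 0.14 0.19] rows 1 each [0.067 0.143 0.19 ]
```

arm_command(grip=[0, 0, 0, 0, 0, 0, 0, 0, 0, 0, 0, 0], xyz=[[-0.11, 0.16, 0.02], [-0.11, 0.16, 0.01], [-0.15, 0.15, 0], [-0.15, 0.15, 0], [-0.16, 0.12, 0], [-0.16, 0.12, 0], [-0.17, 0.1, 0], [-0.17, 0.1, 0], [-0.19, 0.08, 0], [-0.19, 0.08, 0], [-0.19, 0.05, 0], [-0.19, 0.05, 0]], delta_rot=[[0, 0, 0], [0, 0, 0], [0, 0, 0], [0, 0, 0], [0, 0, 0], [0, 0, 0], [0, 0, 0], [0, 0, 0], [0, 0, 0], [0, 0, 0], [0, 0, 0], [0, 0, 0]])

```text
time: 29.17
tool_pos: [0.4692, 0.0111, 0.2035]
tcp_rot: [0.285, 0.164, 0.939, 0.101]
force: [-1.9, -0.4, -0.5]
gripper_width: 0.0234
finger_force: 60.4
```

```bash
python3 chk.py 315
```

```text
shift cm [ 0.04  0.01 -0.05] rows 1 each [ 0.035  0.013 -0.051]
fa 0.71 F [-1.9  -0.41 -0.49]
angle -44.40417096397722 r 30.813029577641608 h -3.905866464794091
turn deg [0.07 0.16 0.19] rows 1 each [0.068 0.158 0.191]
```

arm_command(grip=[0, 0, 0, 0, 0, 0, 0, 0, 0, 0, 0, 0], xyz=[[-0.2, 0.03, 0], [-0.2, 0.03, -0.01], [-0.2, 0, -0.01], [-0.2, 0, -0.01], [-0.2, -0.03, 0], [-0.2, -0.03, 0], [-0.2, -0.05, 0], [-0.2, -0.05, 0], [-0.19, -0.07, 0], [-0.19, -0.07, 0], [-0.17, -0.11, 0], [-0.17, -0.11, 0]], delta_rot=[[0, 0, 0], [0, 0, 0], [0, 0, 0], [0, 0, 0], [0, 0, 0], [0, 0, 0], [0, 0, 0], [0, 0, 0], [0, 0, 0], [0, 0, 0], [0, 0, 0], [0, 0, 0]])

```text
time: 30.17
tool_pos: [0.4861, -0.0019, 0.2141]
tcp_rot: [0.285, 0.164, 0.939, 0.101]
force: [-1.7, 0.5, -1.5]
gripper_width: 0.0237
finger_force: 60.4
```

```bash
python3 chk.py 360
```

```text
shift cm [ 0.03  0.03 -0.01] rows 1 each [ 0.034  0.034 -0.012]
fa -0.36 F [-1.66  0.5  -1.52]
angle 0.8626201399367766 r 30.913806459539664 h -3.508330894714538
turn deg [0.07 0.17 0.2 ] rows 1 each [0.07  0.168 0.198]
```

arm_command(grip=[0, 0, 0, 0, 0, 0, 0, 0, 0, 0, 0, 0], xyz=[[0, 0, -0.3], [0, 0, -0.7], [0, 0, -1.5], [0, 0, -2], [0, 0, -2.5], [0, 0, -2.5], [0, 0, -1.5], [0, 0, 0], [0, 0, 0], [0, 0, 0], [0, 0, 0], [0, 0, 0]], delta_rot=[[0, 0, 0], [0, 0, 0], [0, 0, 0], [0, 0, 0], [0, 0, 0], [0, 0, 0], [0, 0, 0], [3.5, 6.06, 0.06], [3.5, 6.06, 0.06], [3.5, 6.06, 0.06], [3.5, 6.06, 0.06], [3.5, 6.06, 0.06]])

```text
time: 31.17
tool_pos: [0.4236, -0.0126, 0.3058]
tcp_rot: [0.001, 0.175, 0.985, -0.003]
force: [-0.2, 0.0, -1.8]
gripper_width: 0.0231
finger_force: 60.2
```

arm_command(grip=[0, 0], xyz=[[0, 0, 0], [0, 0, 0]], delta_rot=[[0, 0, 0], [0, 0, 0]])

```text
time: 31.33
tool_pos: [0.4249, -0.0123, 0.3029]
tcp_rot: [0.001, 0.175, 0.985, -0.001]
force: [-0.8, 0.9, -1.7]
gripper_width: 0.0232
finger_force: 60.1
```

```bash
python3 - <<'E'
from h import *
show();turn(pose(np.radians(160)));need([.5289,.3810,.31])
E
```

```text
t 31.33 p [ 0.4249 -0.0123  0.3029] F [-0.79  0.9  -1.69] w 0.0232 q [-13.   2.  -4.  84.  -0.   7.] z [ 0.002 -0.002 -1.   ] x [-0.939  0.344 -0.003]
turn deg [-0.06  0.15 -0.12] rows 1 each [-0.057  0.149 -0.117]
shift cm [ 3.76 40.5  -0.76] rows 14 each [ 0.268  2.893 -0.054]
```

arm_command(grip=[0, 0, 0, 0, 0, 0, 0, 0, 0, 0, 0, 0], xyz=[[0.27, 2.9, -0.05], [0.27, 2.9, -0.05], [0.27, 2.9, -0.05], [0.27, 2.9, -0.05], [0.27, 2.9, -0.05], [0.27, 2.9, -0.05], [0.27, 2.9, -0.05], [0.27, 2.9, -0.05], [0.27, 2.9, -0.05], [0.27, 2.9, -0.05], [0.27, 2.9, -0.05], [0.27, 2.9, -0.05]], delta_rot=[[-0.06, 0.15, -0.12], [0, 0, 0], [0, 0, 0], [0, 0, 0], [0, 0, 0], [0, 0, 0], [0, 0, 0], [0, 0, 0], [0, 0, 0], [0, 0, 0], [0, 0, 0], [0, 0, 0]])

```text
time: 32.33
tool_pos: [0.5121, 0.3262, 0.3115]
tcp_rot: [0.002, 0.174, 0.985, 0.001]
force: [0.6, -0.3, -1.5]
gripper_width: 0.0235
finger_force: 60.1
```

arm_command(grip=[0, 0, 0, 0, 0, 0], xyz=[[0.27, 2.9, -0.05], [0.25, 2.8, 0], [0, 0, 0], [0, 0, 0], [0, 0, 0], [0, 0, 0]], delta_rot=[[0, 0, 0], [0, 0, 0], [0, 0, 0], [0, 0, 0], [0, 0, 0], [0, 0, 0]])

```text
time: 32.83
tool_pos: [0.5269, 0.3797, 0.3114]
tcp_rot: [0.002, 0.175, 0.985, 0.0]
force: [0.2, -0.6, -2.4]
gripper_width: 0.023
finger_force: 60.3
```

```bash
python3 - <<'E'
from ring import *
show();turn(pose(np.radians(160)));need([.5289,.3810,.18])
s=get_state();Rm=rot().as_matrix();O=s["tool_pos"]
for n in("side","top"):
    f=grab_frame(n);c=(cloud(f,np.ones((400,640),bool))-O)@Rm*1000
    for lo,hi in((-50,-5),(34,46),(46,58)):
        q=c[(c[:,2]>=lo)&(c[:,2]<hi)&(np.hypot(c[:,0],c[:,1])<18)];print(n,lo,len(q),q.mean(0).round(1) if len(q) else "")
    print([(x["location"],x["confidence"]) for x in pinpoint("stand_hole",n)[:1]],proj(f,[.5275,.3815,.075]))
E
```

```text
t 32.83 p [0.5269 0.3797 0.3114] F [ 0.19 -0.6  -2.44] w 0.023 q [28. 25. 28. 93. -0. 49.] z [ 0.003  0.    -1.   ] x [-0.939  0.344 -0.003]
turn deg [ 0.08  0.17 -0.12] rows 1 each [ 0.077  0.173 -0.121]
shift cm [-0.1   0.17 13.14] rows 5 each [-0.021  0.035  2.629]
side -50 302 [ 13.6   0.3 -27.7]
side 34 15 [ 7.7  1.5 43.4]
side 46 33 [ 7.8  1.5 51.9]
[([207.9, 314.3], 0.55)] [[207.62353541 314.5599582 ]]
top -50 0 
top 34 0 
top 46 2 [ 2.4 -7.1 55.4]
[([331.0, 210.6], 0.73)] [[191.2153947  199.04369905]]
```

arm_command(grip=[0, 0, 0, 0, 0, 0, 0, 0], xyz=[[-0.1, 0.17, 2], [0, 0, 2.8], [0, 0, 2.8], [0, 0, 2.5], [0, 0, 1.8], [0, 0, 1], [0, 0, 0], [0, 0, 0]], delta_rot=[[0.08, 0.17, 0], [0, 0, 0], [0, 0, 0], [0, 0, 0], [0, 0, 0], [0, 0, 0], [0, 0, 0], [0, 0, 0]])

```text
time: 33.7
tool_pos: [0.5287, 0.3819, 0.1817]
tcp_rot: [-0.001, 0.174, 0.985, -0.001]
force: [0.0, -0.5, -1.2]
gripper_width: 0.0233
finger_force: 60.3
```

```bash
python3 - <<'E'
from ring import *
show();turn(pose(np.radians(160)));need([.5289,.3810,.1049])
s=get_state();Rm=rot().as_matrix();O=s["tool_pos"];tip=O+.0919*Rm[:,2]+.0015*Rm[:,0]
out=[]
for n,(x,y) in dict(side=(207,308),top=(190,200)).items():
    f=grab_frame(n);print(n,[(x["location"],x["confidence"]) for x in pinpoint("tip_point",n)[:1]],proj(f,tip),[(x["location"],x["confidence"]) for x in pinpoint("stand_hole",n)[:1]],proj(f,[.5275,.3815,.075]))
    out.append(cv2.resize(f["image"][y-25:y+25,x-25:x+25,::-1],(400,400),interpolation=cv2.INTER_CUBIC))
cv2.imwrite("pics/ins.png",np.hstack(out))
E
```

```text
t 33.7 p [0.5287 0.3819 0.1817] F [ 0.04 -0.5  -1.16] w 0.0233 q [28. 26. 11. 75. -0. 49.] z [-0.002 -0.001 -1.   ] x [-0.939  0.343  0.001]
turn deg [-0.09 -0.06 -0.08] rows 1 each [-0.09  -0.06  -0.084]
shift cm [-0.05 -0.06  7.68] rows 3 each [-0.018 -0.021  2.559]
side [([311.5, 237.8], 0.75)] [[206.46157272 310.42953911]] [([208.2, 316.0], 0.86)] [[207.62353541 314.5599582 ]]
top [] [[189.12591975 198.55224821]] [([193.1, 200.3], 0.91)] [[191.2153947  199.04369905]]
```

View pics/ins.png

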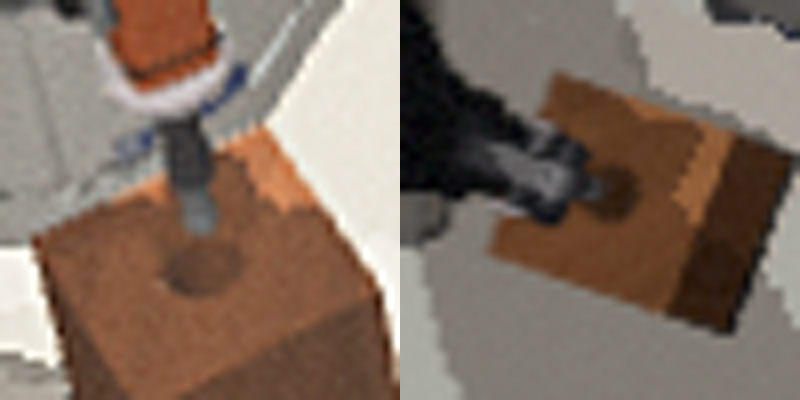

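The tip hangs right above the hole (side: tip at (207,312), hole at (207,316)). I lower it in.

arm_command(grip=[0, 0, 0, 0, 0, 0, 0, 0], xyz=[[-0.05, 0, 0.8], [0, 0, 0.8], [0, 0, 0.8], [0, 0, 0.8], [0, 0, 0.8], [0, 0, 0.4], [0, 0, 0], [0, 0, 0]], delta_rot=[[0, 0, 0], [0, 0, 0], [0, 0, 0], [0, 0, 0], [0, 0, 0], [0, 0, 0], [0, 0, 0], [0, 0, 0]])

```text
time: 34.67
tool_pos: [0.5289, 0.3817, 0.1368]
tcp_rot: [-0.001, 0.174, 0.985, -0.001]
force: [0.7, 0.8, -1.5]
gripper_width: 0.0235
finger_force: 60.3
```

Tip is well inside the hole with no contact force. I continue to just above the seat.

arm_command(grip=[0, 0, 0, 0, 0, 0, 0], xyz=[[0, 0, 0.8], [0, 0, 0.8], [0, 0, 0.7], [0, 0, 0.4], [0, 0, 0.3], [0, 0, 0], [0, 0, 0]], delta_rot=[[0, 0, 0], [0, 0, 0], [0, 0, 0], [0, 0, 0], [0, 0, 0], [0, 0, 0], [0, 0, 0]])

```text
time: 35.25
tool_pos: [0.5289, 0.3817, 0.107]
tcp_rot: [-0.001, 0.174, 0.985, -0.001]
force: [-0.1, -0.5, -1.8]
gripper_width: 0.0237
finger_force: 60.3
```

arm_command(grip=[0, 0, 0], xyz=[[0, 0, 0.1], [0, 0, 0.1], [0, 0, 0]], delta_rot=[[0, 0, 0], [0, 0, 0], [0, 0, 0]])

```text
time: 35.5
tool_pos: [0.5289, 0.3817, 0.1051]
tcp_rot: [-0.001, 0.174, 0.985, -0.001]
force: [-0.1, 1.0, -1.2]
gripper_width: 0.0234
finger_force: 60.3
```

arm_command(grip=[0, 0, 0], xyz=[[0, 0, 0.08], [0, 0, 0], [0, 0, 0]], delta_rot=[[0, 0, 0], [0, 0, 0], [0, 0, 0]])

```text
time: 35.75
tool_pos: [0.529, 0.3818, 0.1049]
tcp_rot: [-0.0, 0.174, 0.985, -0.001]
force: [-0.8, -0.7, 4.4]
gripper_width: 0.0233
finger_force: 60.8
```

Collar is seated (4.4 N upward at the same height as at pickup). Release slowly and rise.

arm_command(grip=[0.33, 0.4, 0.5, 0.6, 0.65, 0.65, 0.65, 0.65, 0.65, 0.65, 0.65, 0.65], xyz=[[0, 0, 0], [0, 0, 0], [0, 0, 0], [0, 0, 0], [0, 0, 0], [0, 0, 0], [0, 0, -1], [0, 0, -2], [0, 0, -3], [0, 0, -3], [0, 0, -3], [0, 0, -3]], delta_rot=[[0, 0, 0], [0, 0, 0], [0, 0, 0], [0, 0, 0], [0, 0, 0], [0, 0, 0], [0, 0, 0], [0, 0, 0], [0, 0, 0], [0, 0, 0], [0, 0, 0], [0, 0, 0]])

```text
time: 36.75
tool_pos: [0.5288, 0.3818, 0.2567]
tcp_rot: [-0.0, 0.174, 0.985, -0.001]
force: [1.0, -0.5, 0.5]
gripper_width: 0.0553
finger_force: 0.0
```

arm_command(grip=[0.65, 0.65, 0.65, 0.65, 0.65, 0.65, 0.65, 0.65], xyz=[[2, -2, 0], [2, -2, 0], [2, -2, 0], [2, -2, 0], [2, -2, 0], [2, -2, 0], [0, 0, 0], [0, 0, 0]], delta_rot=[[0, 0, 0], [0, 0, 0], [0, 0, 0], [0, 0, 0], [0, 0, 0], [0, 0, 0], [0, 0, 0], [0, 0, 0]])

```text
time: 37.42
tool_pos: [0.3744, 0.3101, 0.2562]
tcp_rot: [0.0, 0.174, 0.985, 0.0]
force: [-0.4, -0.9, -0.3]
gripper_width: 0.0553
finger_force: 0.0
```

```bash
python3 - <<'E'
from fit import *
show();P=[]
for n in("side","top"):
    f=grab_frame(n);c=cloud(f,np.ones((400,640),bool));k=(c[:,2]>.075)&(c[:,2]<.19)&(np.hypot(c[:,0]-.5275,c[:,1]-.383)<.03);q=c[k]
    print(n,"tool top z",np.percentile(q[:,2],99).round(4))
    for lo in(.09,.115,.14): 
        w=q[(q[:,2]>lo)&(q[:,2]<lo+.025)]; print("  ",lo,len(w),w.mean(0).round(4) if len(w) else "")
    k=(np.hypot(c[:,0]-.4205,c[:,1]+.15)<.05)&(c[:,2]>.004)&(c[:,2]<.08);q=c[k];d=q[(q[:,2]>.012)&(q[:,2]<.02)];t=q[q[:,2]>.045]
    print("  cap: disc",len(d),d.mean(0).round(4) if len(d) else "","knob top",len(t),t.mean(0).round(4) if len(t) else "")
    b=pinpoint("beaker",n);j=pinpoint("pen_pot",n);z=pinpoint("pumice_jar",n);print("  ",[x[0]["location"] for x in(b,j,z) if x])
E
```

```text
t 37.42 p [0.3744 0.3101 0.2562] F [-0.42 -0.88 -0.33] w 0.0553 q [30.  8. -4. 78. -0. 50.] z [ 0. -0. -1.] x [-0.939  0.343 -0.   ]
side tool top z 0.1677
   0.09 107 [0.5185 0.388  0.1026]
   0.115 105 [0.518  0.3882 0.1276]
   0.14 162 [0.5201 0.3873 0.1551]
  cap: disc 256 [ 0.4164 -0.1431  0.0154] knob top 52 [ 0.4189 -0.1479  0.0504]
   [[264.7, 297.1], [352.3, 194.0], [386.4, 180.4]]
top tool top z 0.1691
   0.09 31 [0.5244 0.371  0.102 ]
   0.115 31 [0.5235 0.3711 0.1286]
   0.14 64 [0.5249 0.3761 0.1579]
  cap: disc 330 [ 0.4234 -0.1493  0.0166] knob top 57 [ 0.4224 -0.1513  0.0522]
   [[254.7, 205.2], [401.3, 198.2], [450.4, 208.9]]
```

Tool top is at 0.168 (0.167 when fully home) and vertical, and the cap stands upright with its knob top at 0.051. The three bystanders read within a few pixels of their starting positions. Handing in.

```bash
python3 -c "
from rig import job_done;print(job_done())"
```

```text
the job is handed in; nothing more can be done
None
```

The job is done and handed in at about 37.5 s. The cap stands knob up on the bare worktop. The bore edge was run once clockwise from and back to the red mark in 8 s, at an estimated 1–3.6 N. The tool is back upright and fully home, and the bystanders were not touched.

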